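# Fit the missing quarter-turn stud in the filter-box cover

### The arm

A 7-joint arm with a two-finger parallel gripper is mounted at the origin on a cart in front of the work surface, level with it; the furniture and walls round the work are solid. World frame = base frame: x ahead of the robot, y to its left, z up, the work surface at z = 0. Lengths are in m, angles in rad, forces in N, time in s.
With the tool pointing down it reaches from about 0.35 to 0.9 m from the base axis. Payload 8.1 kg.
Tool frame: the origin (TCP) lies on the centre line of the jaws, within the pads' length; the fingertips stand arm.tip_extent ahead of it and the grasp point (between the pads) lies 3 mm ahead of it (arm.tip_extent is the distance from the TCP to the fingertips, in m); y points along the fingers, z is the direction in which the jaws open and shut, and the axes are right-handed (so a half turn about y gives the same grasp; the last joint's range is limited). The gripper opens to 92 mm and grips with 3 to 60 N. Pads are 19 mm wide; open, the fingers measure 130 mm over their backs; the gripper's body (75 mm by 190 mm) begins 47 mm behind the grasp point.
Start: joints at [-1.207, 0.434, 0.025, 1.573, -0.012, 1.134, -0.075], TCP at [0.281, 0.558, 0.217] pointing down, gripper open.
Joint ranges: [-2.62, 2.62], [-0.44, 2.09], [-1.27, 1.32], [0.08, 2.57], [-1.32, 4.46], [0.12, 2], [-2.74, 2.74]. Speed limits (rad/s): [2.22, 2.22, 3.01, 3.01, 3.14, 3.14, 3.14].

### API

Orientations are given as a rotation vector (axis times angle).
In Python, from cell import observe, get_image, sign_off, boxes_of, place_of, arm gives the robot as it stands.
- The arm moves only by the tool arm_command, never from a script. Its argument "plan" is a list of rows, each a list of 2 entries, a list of its own where there are three numbers: the shift along the tool's x, y, z in m, then the turn, a rotation vector about the tool's x, y, z in degrees. In form: [[[tx, ty, tz], [ax, ay, az]], ...]. A call has 1 to 5 rows; each row is the pose to reach, as a shift and turn from the pose commanded when the call began, along the tool's axes at that moment; what a row does not reach only later rows make up. A row lasts 1/10 s, in which the tool goes at most 50 mm and 8.59 degrees, less where a joint would pass 70% of its speed; a pose out of reach is approached as far as the arm can. A call with a gripper value outside its range is refused whole. "fingers" is the closure, from -1 (fully open) to 1 (shut), set as the call begins (left out, the last holds). The fingers move at their own pace and stop on an object; "squeeze" is the grip in N (left out, the last holds). Time passes only in rows, so rows that repeat a pose let the fingers close. It gives the time, the measured TCP pose, the force and the opening at its end, in the units of the state.
- observe(): the state, without advancing time (a new reading comes with each control period).
- get_image(name): name is "scene" or "top"; returns a dict with "color" (420x560x3 uint8, red, green, blue), "camera_matrix" (3x3 intrinsics, pixels), "distortion" ([k1, k2, p1, p2, k3] as OpenCV has them; the pictures are not rectified), "world_to_cam" (4x4, takes a point from world to camera coordinates). Camera axes: x right, y up, looking along -z (the intrinsics and any distortion apply to the point x, -y, -z); pixel columns grow to the right and rows downward; lengths in m; the calibration is good to about 2 mm. A picture is of the moment at which its call begins. There is no depth.
- sign_off(): hands the job in, once; it reports no verdict.
Trained networks look in a picture, given as the dict that the camera call returned (one of the last four; its "shot" number tells which), for a name from the list of things; names that differ only in an ending like _2 or _b are one class to them, and where a whole thing is asked for, a point or a joint stands for the part that bears it (a point fixed in the world has none). Each returns a list of dicts, best first, with "confidence" (0 to 1); they miss things now and then, are a little off and sometimes report something else, mostly with a low value. They report only what shows in the picture. A call takes as long as a camera call.
- boxes_of(picture, thing): "point" ([column, row] in pixels, amid what is visible of it).
- place_of(picture, thing): "point" ([column, row] in pixels: a listed point, or the origin of a listed thing).
The state is a dict: "clock": time; "joints": joint angles; "dq": joint speeds; "joint_efforts": joint torques, N m; "position": TCP position; "ee_rot": TCP orientation; "force": force on the tool from outside, world axes, zero at the start; "ft_torque": the same for the moment, N m; "width": opening from 0.0 (shut) to 1.0 (fully open).
Only numpy, scipy, OpenCV 4.12 (cv2) and the standard library are available. Lean on these libraries where they do the work, as an engineer would, in place of code of your own. Each camera call takes 0.05 s, during which the arm holds its last target.

### The job

The cover of the green dust filter box has lost one of its two quarter-turn studs. Turn the carousel until the red-handled stud comes out from under the clear guard, take it out, put it foot first into the empty hole of the cover and feel for the slot deep inside; push it fully in against the spring, give it a quarter turn so that it locks, and let go. Leave the blue stud in the carousel and do not knock over or shift the glue bottle, dropper bottle and mug.

Things in the scene. Friction and masses are not known exactly. Their poses are not given: they have to be found in the camera images.
- stud_red_handle (a point): Centre of the red plastic handle bar, 56 (x) x 14 (y) x 26 (z) mm, of a loose T-shaped stud, 0.12 kg, 89 mm long overall; shaft 11 mm thick, running down (-z). Half a turn about z changes nothing. It starts hanging upright in a carousel pocket, 90 mm from the axis, this point 89 mm above the bench, its bar radial, the bar's ends on two cradles. To be pinched across the 14 mm.
- stud_red_foot (a point): Centre of the underside of the red stud's steel hammer-head foot, 32 (x, parallel to the bar) x 11 (y) x 8 (z) mm; 76 mm below the handle centre. In the carousel the cradles' lips stand beside the last 10 mm of each bar end, reaching 7 mm above the bar's underside; the middle 36 mm is free on both sides, with the rack's rails 12 mm below the bar.
- stud_blue_handle (a point): The same point of a second stud of the same shape with a blue handle, in the opposite carousel pocket (either may be left or right). It is for another machine: leave it upright in its pocket.
- carousel_knob (a point): Centre of the black knob on the carousel's axis, 144 mm above the bench: a bar 14 (its x) x 50 (its y) x 24 (z) mm on a stem, pinched across the 14 mm and turned about z. The whole carousel with both studs turns with it, in either direction without stops, friction about 0.03 N m, and stays. The pockets are at this frame's -x and +x. The knob's underside is 15 mm above the guard.
- guard: Fixed clear plate, 5 mm thick, on four thin posts over the carousel; origin on the bench on its axis. Its top is 117 mm high; it covers x from -50 to 140 mm and y from -138 to 138 mm but for a 44 mm square hole for the knob's stem. The -x side, towards the robot, is open: a stud can be lifted out there, its pocket within 0.6 rad of -x. Both studs start under it, about left and right.
- cover_hole (a point): Centre of the empty round hole, 37 mm wide and 25 mm deep, in the box's aluminium cover, at its surface 80 mm above the bench; z up, x and y along the box's 110 and 180 mm sides, 50 mm from the box's middle towards +y. 105 mm towards -y stands the other stud, fitted, red bar 24 to 50 mm above the cover.
- slot_mouth (a point): Centre of the slot mouth, 25 mm below cover_hole, in the steel plate, 10 mm thick, at the hole's bottom. Slot 35 x 15 mm; its long way is turned by an unknown angle, up to 0.7 rad either way, from this frame's x axis (these axes are the box's, not the slot's). Until the foot is in line within about 0.1 rad it rests on the plate, handle centre 51 mm above the cover.
- locked_handle (a point): Where the handle's centre ends when locked, 37 mm above cover_hole. In line, the foot sinks 10 mm onto a spring (handle 41 mm above the cover), 4.5 N rising to 10 N; at the stop the handle is at 28 mm, and below 33 mm it can turn. A quarter turn from the slot, either way, within about 0.25 rad, lets the spring lift it to 37 mm into a groove; unturned it goes back to 41 mm.
- filter_box: Fixed green filter box, 110 (x) x 180 (y) x 80 (z) mm; origin at the centre of its underside on the bench. A black hose spigot sticks out 25 mm at its +x side.
- chrome_pole: Thin upright metal pole, 11 mm thick and 0.68 m tall, on a round foot 85 mm wide; fixed, part of the room, between the carousel and the filter box and a little behind them: keep the hand and arm clear of it, pass on the robot side. Origin under its foot.
- glue_bottle: Bystander: white glue bottle with red cap, 48 mm wide, 120 mm tall, standing; origin under its centre.
- dropper_bottle: Bystander: small orange-brown bottle with black dropper cap, 30 mm wide, 93 mm tall, standing; origin under its centre.
- mug_green: Bystander: blue and green mug, 94 mm tall, 117 mm with its handle, standing; origin under its centre.

How it is judged:
On the way, in this order (a step that is already met when the one before it is completed fails the run):
1. the red stud has been lifted out of the carousel (height (world z) of stud_red_handle above 0.15 m and horizontal distance between stud_red_handle and carousel_knob above 0.04 m), for 0.1 s.
2. the red stud is pushed fully through the slot, against the spring (z of stud_red_handle in the frame of cover_hole between 0.02 and 0.0335 m and horizontal distance between stud_red_handle and cover_hole below 0.008 m and angle between stud_red_handle's own z axis and vertical below 0.15 rad), for 0.1 s.
At the end, for the whole second after the job is handed in: Red stud released, upright within 0.15 rad, within 8 mm of the hole's axis and locked: handle-bar centre 34.6 to 39 mm above the cover (37 in the groove; 41 if only in the slot, under 33 if turned too little). Blue stud upright in its pocket, 80 to 100 mm from the carousel axis (z of stud_red_handle in the frame of cover_hole between 0.0346 and 0.039 m and horizontal distance between stud_red_handle and cover_hole below 0.008 m and angle between each of stud_red_handle, stud_blue_handle's own z axis and vertical below 0.15 rad and horizontal distance between stud_blue_handle and carousel_knob between 0.08 and 0.1 m); the robot touches nothing.
It fails at once if the blue stud is taken out of its pocket or tipped (height (world z) of stud_blue_handle above 0.11 m or height (world z) of stud_blue_handle below 0.075 m or angle between stud_blue_handle's own z axis and vertical above 0.35 rad).
It fails at once if the glue bottle is pushed more than 3 cm or knocked over (distance of glue_bottle from where it was at the start of the episode above 0.03 m or angle between glue_bottle's own z axis and vertical above 0.4 rad).
It fails at once if the dropper bottle is pushed more than 3 cm or knocked over (distance of dropper_bottle from where it was at the start of the episode above 0.03 m or angle between dropper_bottle's own z axis and vertical above 0.4 rad).
It fails at once if the mug green is pushed more than 3 cm or knocked over (distance of mug_green from where it was at the start of the episode above 0.03 m or angle between mug_green's own z axis and vertical above 0.4 rad).
It also fails if it takes over 72 s, if anything falls off the work surface, if the arm or the gripper's body presses on something with over 40 N, if the wrist force passes 120 N, or if a joint passes its speed limit or range.

## Working session

There is one attempt and no reset: what is moved stays moved. The work goes in short steps, Python scripts to look and compute and a tool call to move; the robot and the scene stay as the last step left them, time stands still between calls to the robot, and variables do not carry over. Pictures are saved under pics/ and viewed, and the job is handed in when it is done.

Besides the shell and the picture viewer there is one more tool, called after "Request:" as name(argument=value, ...) on one line, values as JSON. arm_command: Moves the arm, as the interface text tells. Its arguments: {"type":"object","properties":{"plan":{"type":"array","items":{"type":"array"}},"fingers":{"type":"number"},"squeeze":{"type":"number"}},"required":["plan"]}

```bash
ls; mkdir -p pics; python3 - <<'E'
from cell import observe,get_image,arm
import cv2
print(observe()); print([ (a,getattr(arm,a)) for a in dir(arm) if not a.startswith('_')])
for n in ["scene","top"]:
    p=get_image(n); cv2.imwrite(f"pics/{n}0.png",p["color"][:,:,::-1]); print(p["camera_matrix"],p["distortion"],p["world_to_cam"],p["shot"])
E
```

```text
pics
{'clock': 0.0, 'joints': array([-1.20660597,  0.43521773,  0.02495787,  1.57415146, -0.01156984,
        1.13400534, -0.07511567]), 'dq': array([-0.00138179,  0.00351945,  0.00075316, -0.00155642,  0.00041968,
        0.00019818, -0.00082073]), 'joint_efforts': array([ 7.05928360e-04, -6.67846441e+01,  9.85373743e-01, -3.14463830e+01,
       -6.06004405e-02,  4.28175833e-02,  1.58176908e-04]), 'position': array([0.28106832, 0.55760718, 0.21662707]), 'ee_rot': array([-1.54125269,  0.36630945, -0.36597291]), 'force': array([ 0.01765901,  0.69706856, -0.04180439]), 'ft_torque': array([-0.02631615,  0.01571087,  0.04274008]), 'width': 0.9991521396781173}
[('PlanningError', <class 'cell.PlanningError'>), ('tip_extent', 0.022)]
[[434.90535017   0.         284.12849203]
 [  0.         434.90535017 210.23217206]
 [  0.           0.           1.        ]] [0.03899468 0.         0.         0.         0.        ] [[-0.63275349 -0.77430633 -0.00852844  0.3551538 ]
 [ 0.36078327 -0.30453701  0.88152858 -0.26058285]
 [-0.68517038  0.55471337  0.47205362 -0.61706753]
 [ 0.          0.          0.          1.        ]] 1
[[487.42713703   0.         280.60609048]
 [  0.         487.42713703 208.34110156]
 [  0.           0.           1.        ]] [-0.0392192  0.         0.         0.         0.       ] [[ 1.30110951e-03 -9.99989323e-01  4.43399541e-03  5.35674518e-02]
 [ 9.96344791e-01  1.67506312e-03  8.54063910e-02 -5.56741143e-01]
 [-8.54129063e-02  4.30666516e-03  9.96336333e-01 -1.38398424e+00]
 [ 0.00000000e+00  0.00000000e+00  0.00000000e+00  1.00000000e+00]] 2
```

View pics/scene0.png

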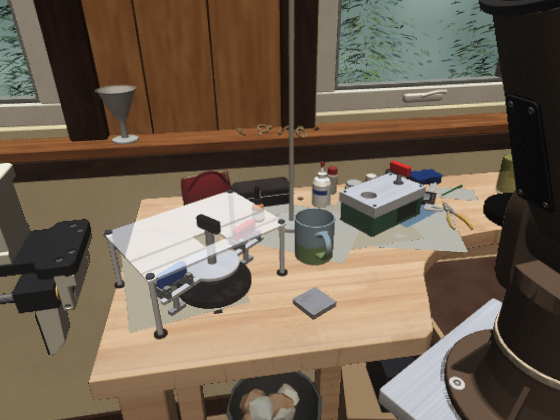

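View pics/top0.png

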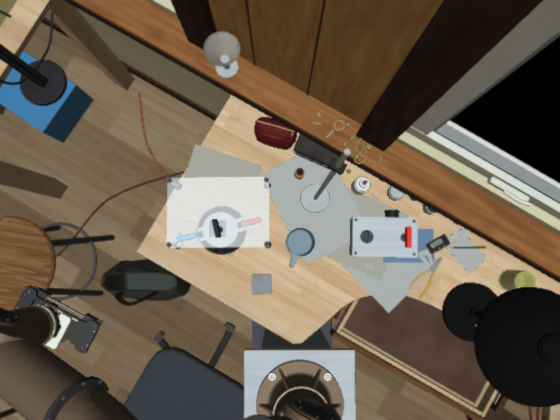

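```bash
cat > h.py <<'E'
import numpy as np, cv2
from cell import observe,get_image,boxes_of,place_of
from scipy.spatial.transform import Rotation as R
def ray(p,px):
    K=p["camera_matrix"];d=np.array(p["distortion"]);T=np.array(p["world_to_cam"])
    u=cv2.undistortPoints(np.array([[px]],float),K,d)[0,0]
    v=np.array([u[0],-u[1],-1.]); Rm=T[:3,:3]
    return -Rm.T@T[:3,3], Rm.T@v
def atz(p,px,z):
    c,v=ray(p,px); return c+v*(z-c[2])/v[2]
def proj(p,X):
    T=np.array(p["world_to_cam"]);X=np.atleast_2d(X)
    c=X@T[:3,:3].T+T[:3,3]; c=c*[1,-1,-1]
    return cv2.projectPoints(c.reshape(-1,1,3),np.zeros(3),np.zeros(3),p["camera_matrix"],np.array(p["distortion"]))[0][:,0]
def tri(p,a,q,b):
    c1,v1=ray(p,a);c2,v2=ray(q,b);v1/=np.linalg.norm(v1);v2/=np.linalg.norm(v2)
    s=np.linalg.lstsq(np.c_[v1,-v2],c2-c1,rcond=None)[0]
    P,Q=c1+s[0]*v1,c2+s[1]*v2
    return (P+Q)/2,np.linalg.norm(P-Q)
def pose():
    o=observe(); return o["position"],R.from_rotvec(o["ee_rot"]),o
E
python3 - <<'E'
from h import *
Z=dict(stud_red_handle=.089,stud_blue_handle=.089,carousel_knob=.144,guard=0,cover_hole=.08,slot_mouth=.055,locked_handle=.117,filter_box=0,chrome_pole=0,glue_bottle=0,dropper_bottle=0,mug_green=0,stud_red_foot=.013)
s=get_image("scene");t=get_image("top")
for n,z in Z.items():
    a=place_of(s,n);b=place_of(t,n)
    print(n)
    for nm,p,l in(("s",s,a),("t",t,b)):
        for d in l[:2]: print("  ",nm,np.round(d["point"],1),round(d["confidence"],2),np.round(atz(p,d["point"],z),4))
    if a and b:
        r=tri(s,a[0]["point"],t,b[0]["point"]);print("   tri",np.round(r[0],4),round(r[1],4))
print(R.from_rotvec(observe()["ee_rot"]).as_matrix().round(3))
E
```

```text
stud_red_handle
stud_blue_handle
   s [172.9 275.2] 0.94 [0.4696 0.3121 0.089 ]
carousel_knob
   s [209.6 222.3] 0.77 [0.4974 0.2203 0.144 ]
   s [369.6 191.9] 0.65 [ 0.3974 -0.0883  0.144 ]
   t [218.  231.3] 0.96 [0.4855 0.2195 0.144 ]
   t [296.9 242.6] 0.52 [0.4561 0.012  0.144 ]
   tri [0.4871 0.2219 0.1489] 0.0069
guard
cover_hole
   s [366.  192.2] 0.76 [ 0.4862 -0.1861  0.08  ]
   t [368.3 236.3] 0.73 [ 0.4747 -0.1879  0.08  ]
   t [368.7 236.1] 0.26 [ 0.4752 -0.189   0.08  ]
   tri [ 0.4781 -0.1839  0.0839] 0.0097
slot_mouth
   s [366.5 201.4] 0.95 [ 0.4854 -0.1899  0.055 ]
   t [364.4 234.8] 0.85 [ 0.4796 -0.1815  0.055 ]
   tri [ 0.479  -0.181   0.0604] 0.0012
locked_handle
   s [370.2 180.6] 0.71 [ 0.4711 -0.1786  0.117 ]
   t [367.7 233. ] 0.71 [ 0.4825 -0.1796  0.117 ]
   tri [ 0.4797 -0.183   0.1126] 0.0079
filter_box
   s [378.9 215.3] 0.8 [ 0.484  -0.2409  0.    ]
chrome_pole
glue_bottle
   s [321.8 205.3] 0.82 [ 0.6144 -0.17    0.    ]
   t [356.3 185.8] 0.63 [ 0.6259 -0.1692  0.    ]
   tri [ 0.6235 -0.173  -0.0046] 0.0086
dropper_bottle
   t [296.  177.8] 0.56 [0.6493 0.0089 0.    ]
mug_green
   s [315.6 261.5] 0.6 [0.4385 0.0154 0.    ]
   t [298.2 244.8] 0.74 [0.452  0.0028 0.    ]
   tri [ 0.4521  0.0023 -0.0132] 0.0001
stud_red_foot
   s [246.4 261.2] 0.4 [0.5166 0.136  0.013 ]
[[ 0.893  0.     0.45 ]
 [-0.45   0.     0.893]
 [-0.    -1.     0.   ]]
```

```bash
python3 - <<'E'
import cv2
t=cv2.imread("pics/top0.png");s=cv2.imread("pics/scene0.png")
cv2.imwrite("pics/tz.png",cv2.resize(t[165:265,155:285],None,fx=6,fy=6,interpolation=cv2.INTER_CUBIC))
cv2.imwrite("pics/tz2.png",cv2.resize(t[190:280,340:450],None,fx=6.5,fy=6.5,interpolation=cv2.INTER_CUBIC))
cv2.imwrite("pics/sz.png",cv2.resize(s[150:250,320:450],None,fx=6,fy=6,interpolation=cv2.INTER_CUBIC))
E
```

```text
(no output)
```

View pics/tz.png

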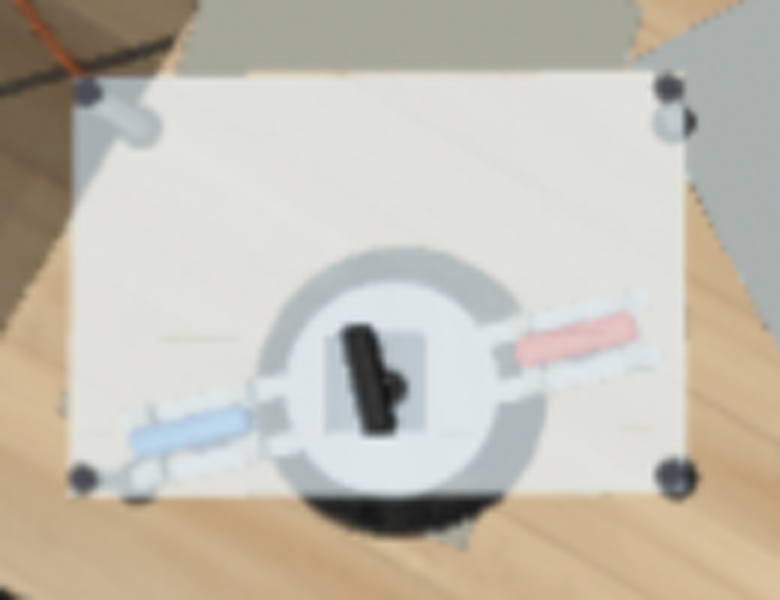

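View pics/tz2.png

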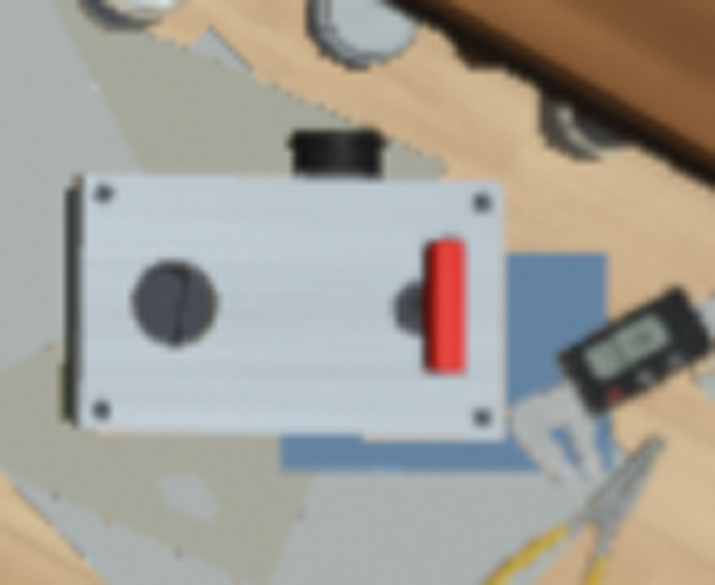

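View pics/sz.png

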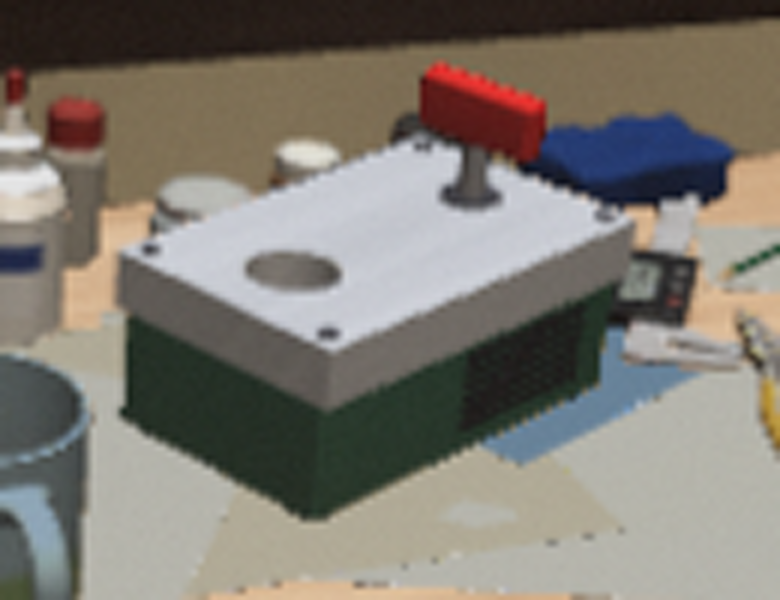

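```bash
python3 - <<'E'
from h import *
t=get_image("top");s=get_image("scene")
f=lambda x,y:(155+x/6-.42,165+y/6-.42)
kn=atz(t,f(370,380),.156);print("knob",kn)
r=atz(t,f(576,340),.102);b=atz(t,f(189,430),.102);print("red",r,"blue",b,"mid",(r+b)/2, np.linalg.norm(r-b))
for e in [(355,328),(383,432)]: print(atz(t,f(*e),.156))
print("plate corners",[atz(t,f(*c),.117).round(4) for c in [(73,76),(686,70),(686,492),(70,497)]])
g=lambda x,y:(340+x/6.5-.42,190+y/6.5-.42)
print("hole",atz(t,g(175,303),.08))
print("box corners",[atz(t,g(*c),.08).round(4) for c in [(83,174),(506,180),(504,440),(80,430)]])
h=lambda x,y:(320+x/6-.42,150+y/6-.42)
print("hole s",atz(s,h(294,271),.08))
print("box corners s",[atz(s,h(*c),.08).round(4) for c in [(120,250),(326,352),(633,222),(430,135)]])
print("pole foot",atz(t,(315,198),0.01), "mug",atz(t,(300,242),.094),"glue",atz(t,(362,185),.12))
k=place_of(s,"carousel_knob")[0]["point"];print(k,proj(s,[.487,.221,.144]))
E
```

```text
knob [0.4938248  0.22268958 0.156     ]
red [0.51457492 0.13637115 0.102     ] blue [0.47346252 0.31132037 0.102     ] mid [0.49401872 0.22384576 0.102     ] 0.17971494039391936
[0.51644724 0.22949967 0.156     ]
[0.47126671 0.21677263 0.156     ]
plate corners [array([0.6328, 0.3639, 0.117 ]), array([0.6359, 0.0866, 0.117 ]), array([0.4458, 0.086 , 0.117 ]), array([0.443 , 0.3613, 0.117 ])]
hole [ 0.47495029 -0.18291669  0.08      ]
box corners [array([ 0.5299, -0.1443,  0.08  ]), array([ 0.5276, -0.3257,  0.08  ]), array([ 0.4169, -0.3225,  0.08  ]), array([ 0.4212, -0.1419,  0.08  ])]
hole s [ 0.47341741 -0.1804242   0.08      ]
box corners s [array([ 0.5296, -0.143 ,  0.08  ]), array([ 0.4218, -0.1385,  0.08  ]), array([ 0.4163, -0.3158,  0.08  ]), array([ 0.5237, -0.325 ,  0.08  ])]
pole foot [ 0.5883425  -0.04615841  0.01      ] mug [0.45855662 0.00166961 0.094     ] glue [ 0.61216847 -0.16535934  0.12      ]
[209.6, 227.9] [[212.33716377 224.6904212 ]]
```

```bash
python3 - <<'E'
import cv2,numpy as np
ims=[]
from cell import get_image
a=np.mean([get_image("top")["color"][:,:,::-1].astype(float) for _ in range(4)],0)
c=a[222:252,350:384].astype(float)
c=np.clip((c-40)*4.,0,255).astype(np.uint8)
cv2.imwrite("pics/hole.png",cv2.resize(c,None,fx=18,fy=18,interpolation=cv2.INTER_NEAREST))
E
```

```text
(no output)
```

View pics/hole.png

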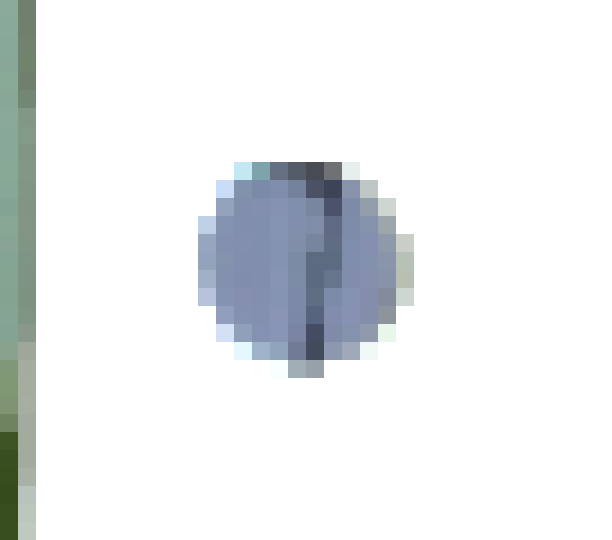

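```bash
cat >> h.py <<'E'
def delta(target,zang):
    p,r,o=pose(); M=r.as_matrix()
    d=r.inv().apply(np.array(target)-p)
    cur=np.degrees(np.arctan2(M[1,2],M[0,2]))
    zz=np.radians(zang); Rt=np.c_[[np.sin(zz),-np.cos(zz),0],[0,0,-1],[np.cos(zz),np.sin(zz),0]]
    rv=np.degrees((r.inv()*R.from_matrix(Rt)).as_rotvec())
    print("shift mm",(d*1000).round(1),"turn deg",rv.round(2),"curz",round(cur,1),"pos",p.round(4),"j",o["joints"].round(2),"F",o["force"].round(1),"T",o["ft_torque"].round(2),"w",round(o["width"]*92,1),"t",o["clock"])
E
python3 -c "
from h import *
delta([.494,.223,.2],104)"
```

```text
shift mm [ 340.8   17.4 -203.6] turn deg [ -0.   -40.75   0.  ] curz 63.3 pos [0.2813 0.5582 0.2174] j [-1.21  0.43  0.02  1.57 -0.01  1.13 -0.08] F [ 0.1 -0.2 -0.7] T [ 0.03 -0.    0.01] w 91.7 t 1.85
```

Request:
arm_command(plan=[[[0.034,0.002,-0.02],[0,-4,0]],[[0.068,0.004,-0.041],[0,-8,0]],[[0.102,0.005,-0.061],[0,-12,0]],[[0.136,0.007,-0.081],[0,-16,0]],[[0.17,0.009,-0.102],[0,-20,0]]], fingers=-1, squeeze=20)

```text
clock: 2.35
position: [0.3879, 0.3893, 0.2085]
ee_rot: [-1.568, 0.09, -0.09]
force: [1.1, 0.4, -0.4]
width: 0.996
```

```bash
python3 -c "
from h import *
delta([.494,.223,.2],104)"
```

```text
shift mm [ 124.4    8.5 -153. ] turn deg [-2.000e-02 -2.057e+01  2.000e-02] curz 83.4 pos [0.3879 0.3893 0.2085] j [-0.88  0.32 -0.    1.77  0.    1.05  0.57] F [ 1.1  0.4 -0.4] T [ 0.01 -0.01 -0.03] w 91.6 t 2.35
```

Request:
arm_command(plan=[[[0.025,0.002,-0.031],[0,-4,0]],[[0.05,0.004,-0.062],[0,-8,0]],[[0.075,0.006,-0.092],[0,-13,0]],[[0.1,0.007,-0.123],[0,-17,0]],[[0.1244,0.0085,-0.153],[0,-20.6,0]]])

```text
clock: 2.85
position: [0.4936, 0.2224, 0.2001]
ee_rot: [-1.562, -0.192, 0.191]
force: [0.8, -0.1, -0.5]
width: 0.999
```

```bash
python3 -c "
from h import *
delta([.494,.223,.148],104)
s=get_image('scene');t=get_image('top')
cv2.imwrite('pics/s1.png',s['color'][:,:,::-1]);cv2.imwrite('pics/t1.png',cv2.resize(t['color'][165:265,155:285,::-1],None,fx=6,fy=6))"
```

```text
shift mm [ 0.5 52.1  0.4] turn deg [-0.01  0.01  0.03] curz 104.0 pos [0.4936 0.2224 0.2001] j [-0.53  0.32  0.01  1.8  -0.    1.02  1.29] F [ 0.8 -0.1 -0.5] T [ 0.09 -0.01 -0.03] w 91.9 t 2.85
```

View pics/s1.png

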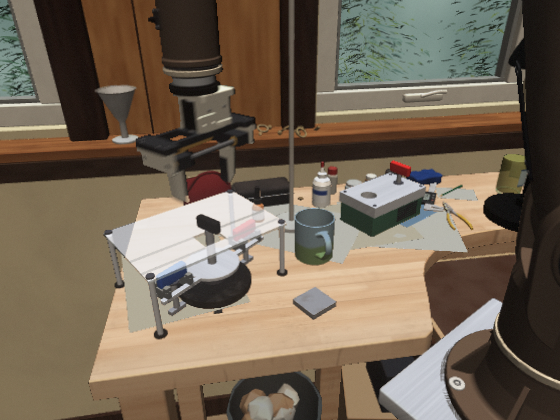

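View pics/t1.png

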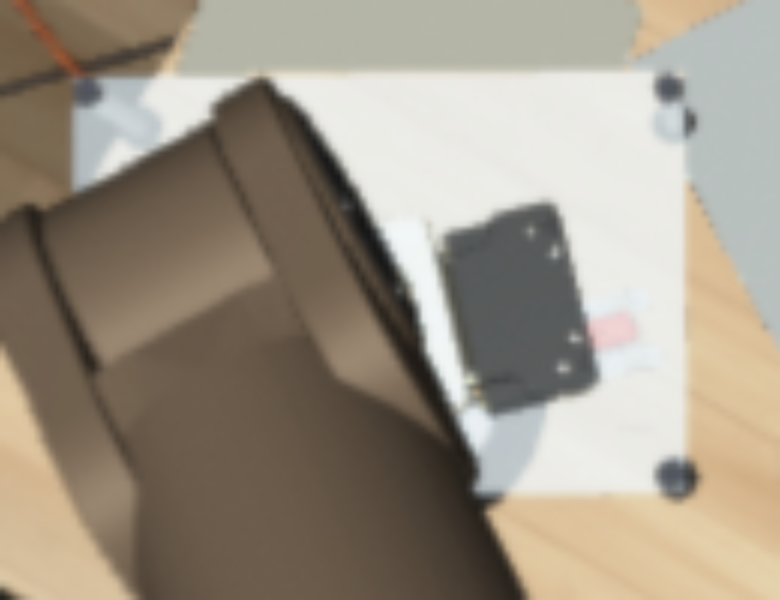

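Request:
arm_command(plan=[[[0.0005,0.026,0.0004],[0,0,0]],[[0.0005,0.0521,0.0004],[0,0,0]],[[0.0005,0.0521,0.0004],[0,0,0]]])

```text
clock: 3.25
position: [0.491, 0.2237, 0.1451]
ee_rot: [-1.564, -0.186, 0.194]
force: [-0.9, -0.2, -0.4]
width: 0.999
```

```bash
python3 -c "
from h import *
delta([.494,.223,.148],104)
s=get_image('scene')
cv2.imwrite('pics/s2.png',cv2.resize(s['color'][150:300,100:300,::-1],None,fx=4,fy=4))"
```

```text
shift mm [ 2.7 -2.9 -1.4] turn deg [ 0.08 -0.16 -0.3 ] curz 103.8 pos [0.491  0.2237 0.1451] j [-0.53  0.37  0.    1.87 -0.    0.9   1.29] F [-0.9 -0.2 -0.4] T [ 0.11  0.05 -0.06] w 91.9 t 3.25
```

View pics/s2.png

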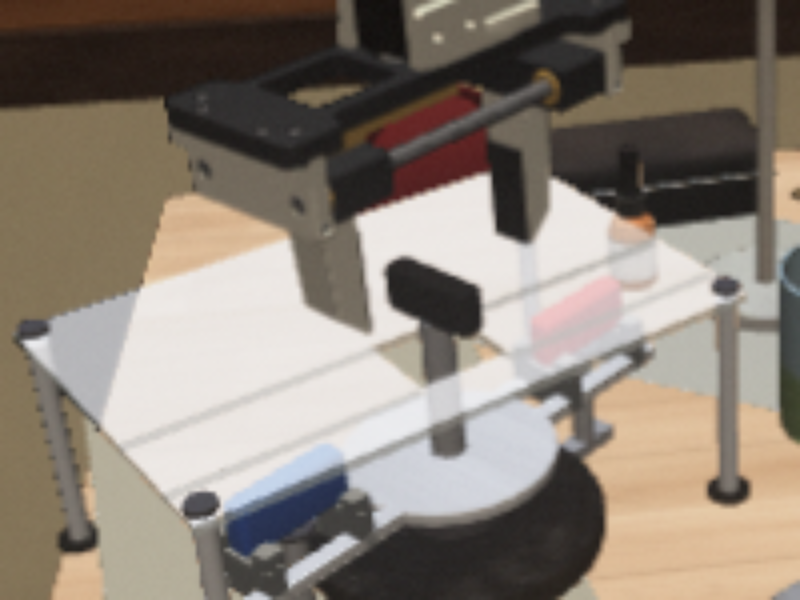

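```bash
python3 -c "
from h import *
s=get_image('scene')
delta([.494,.223,.148],104)
p,r,o=pose()
print((proj(s,[p+r.apply([0,.003,0]),p+r.apply([0,.022,.046]),p+r.apply([0,.022,-.046]),[.494,.223,.144]])-[100,150])*4)
for n in ('scene',):
  print(place_of(s,'carousel_knob'))
  k=place_of(s,'carousel_knob')[0]['point']; print(atz(s,k,.144))
"
```

```text
shift mm [ 0.6  0.1 -2. ] turn deg [ 0.01 -0.14 -0.04] curz 103.9 pos [0.4929 0.2247 0.1481] j [-0.53  0.37  0.    1.86 -0.    0.91  1.29] F [-0.7  0.3  0.3] T [ 0.05 -0.02  0.02] w 92.3 t 3.35
[[434.65984129 294.09562433]
 [360.06270463 376.88969458]
 [510.56998332 289.54058667]
 [437.07999374 294.11787551]]
[{'point': [209.5, 225.9], 'confidence': 0.8}, {'point': [367.5, 202.2], 'confidence': 0.7}, {'point': [173.5, 275.2], 'confidence': 0.43}]
[0.48654148 0.22695583 0.144     ]
```

```bash
python3 -c "
from h import *
s=get_image('scene')
p,r,o=pose()
im=cv2.resize(s['color'][150:300,100:300,::-1],None,fx=4,fy=4)
P=[p+r.apply([a,.022,z]) for z in(.046,-.046) for a in (-.0095,.0095)]+[p,p+r.apply([0,-.044,.0])]
for q in (proj(s,P)-[100,150]+.5)*4: cv2.circle(im,tuple(int(v) for v in q),4,(0,0,255),1)
cv2.imwrite('pics/s3.png',im)
t=get_image('top')
im=cv2.resize(t['color'][165:265,155:285,::-1],None,fx=6,fy=6)
for q in (proj(t,P)-[155,165]+.5)*6: cv2.circle(im,tuple(int(v) for v in q),4,(0,0,255),1)
cv2.imwrite('pics/t3.png',im)
print(p)
"
```

```text
[0.49386345 0.22512715 0.14923785]
```

View pics/s3.png

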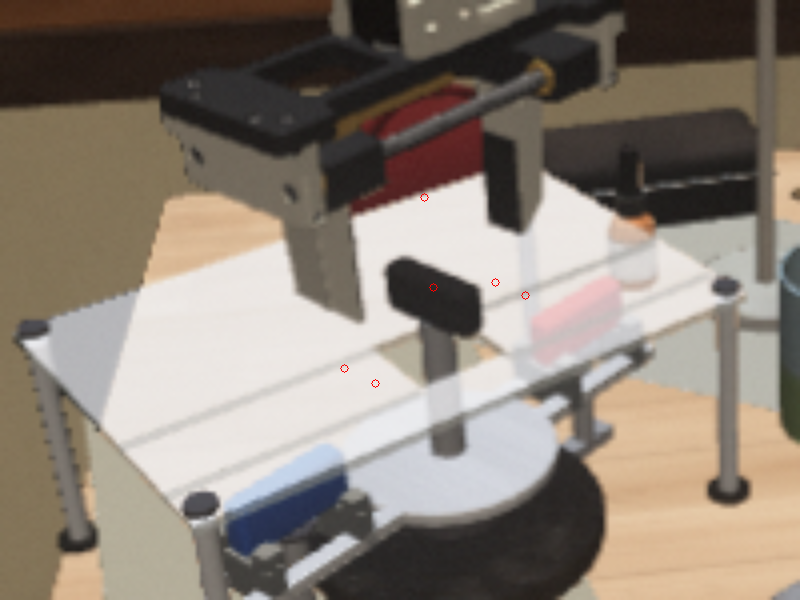

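View pics/t3.png

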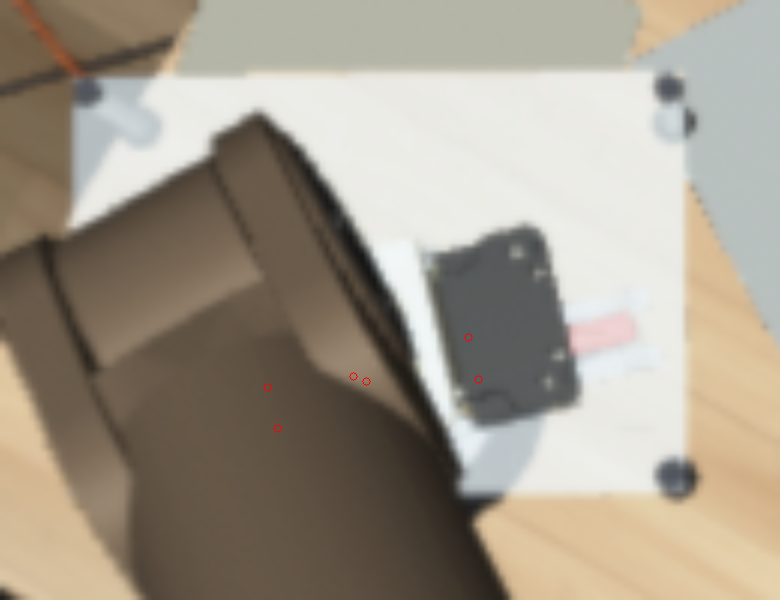

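```bash
python3 -c "
from h import *
s=get_image('scene')
t=get_image('top')
def go(p,rv,f,o,cam,crop):
  r=R.from_rotvec(rv);p=np.array(p)
  im=cv2.imread(f)
  a,b,c,d=crop
  im=cv2.resize(im[b:d,a:c],None,fx=4,fy=4)
  P=[p+r.apply([a_,.022,z]) for z in(.046,-.046) for a_ in (-.0095,.0095)]+[p]
  for q in (proj(cam,P)-[a,b]+.5)*4: cv2.circle(im,tuple(int(v) for v in q),4,(0,0,255),1)
  cv2.imwrite(o,im)
go([0.281,0.5576,0.2166],[-1.54125269,  0.36630945, -0.36597291],'pics/scene0.png','pics/a.png',s,(0,200,150,350))
go([0.281,0.5576,0.2166],[-1.54125269,  0.36630945, -0.36597291],'pics/top0.png','pics/b.png',t,(0,280,120,400))
go([0.4936, 0.2224, 0.2001],[-1.562, -0.192, 0.191],'pics/s1.png','pics/c.png',s,(120,60,300,220))
"; python3 -c "
import cv2,numpy as np
a,b,c=[cv2.imread('pics/%s.png'%x) for x in 'abc']
h=600;print(a.shape,b.shape,c.shape)
m=np.zeros((640,1800,3),np.uint8)
x=0
for i in(a,b,c): m[:i.shape[0],x:x+i.shape[1]]=i;x+=600
cv2.imwrite('pics/abc.png',cv2.resize(m,(800,284)))"
```

```text
(600, 600, 3) (480, 480, 3) (640, 720, 3)Traceback (most recent call last):
  File "<string>", line 7, in <module>
    for i in(a,b,c): m[:i.shape[0],x:x+i.shape[1]]=i;x+=600
                     ~^^^^^^^^^^^^^^^^^^^^^^^^^^^^
ValueError: could not broadcast input array from shape (640,720,3) into shape (640,600,3)
```

View pics/a.png

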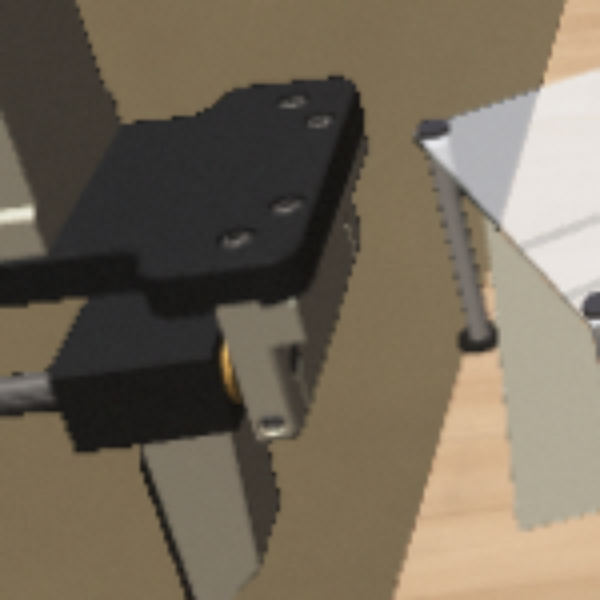

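View pics/b.png

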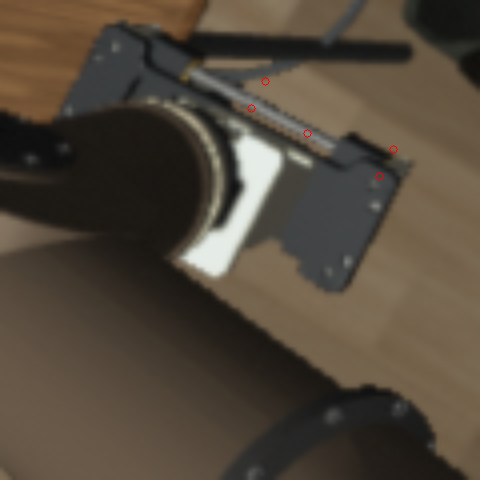

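View pics/c.png

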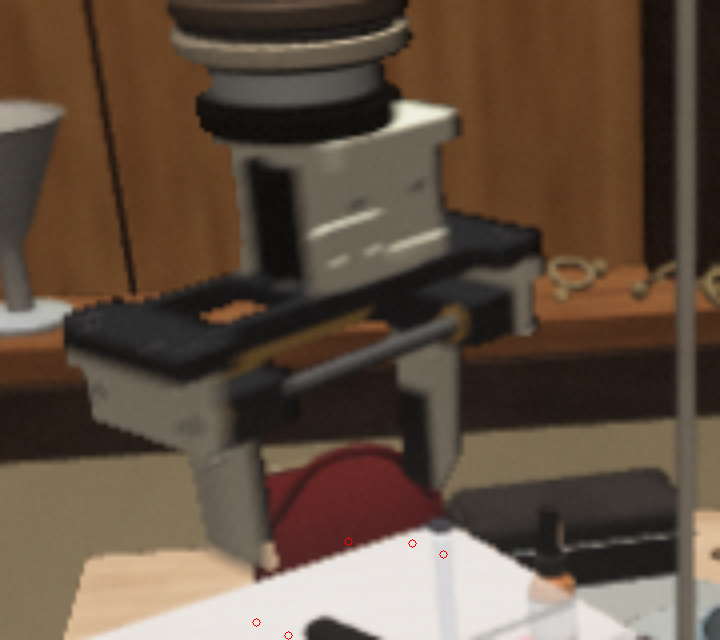

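```bash
python3 -c "
from h import *
s=get_image('scene');t=get_image('top')
np.savez('cams.npz',**{n+k:np.array(c[k]) for n,c in(('s',s),('t',t)) for k in('camera_matrix','distortion','world_to_cam')})
print(pose()[0],pose()[1].as_rotvec())
cv2.imwrite('pics/s4.png',cv2.resize(s['color'][100:240,125:275,::-1],None,fx=5,fy=4.2857) if 0 else cv2.resize(s['color'][120:240,125:275,::-1],None,fx=5,fy=5))
cv2.imwrite('pics/t4.png',cv2.resize(t['color'][165:255,175:275,::-1],None,fx=6.5,fy=6.5))
for c in(s,t):
  T=c['world_to_cam'];print(-T[:3,:3].T@T[:3,3])
"
```

```text
[0.49335412 0.22469094 0.14840096] [-1.56203421 -0.19054432  0.18913812]
[-0.10405766  0.53793632  0.5240291 ]
[0.43642632 0.06045981 1.42622551]
```

View pics/s4.png

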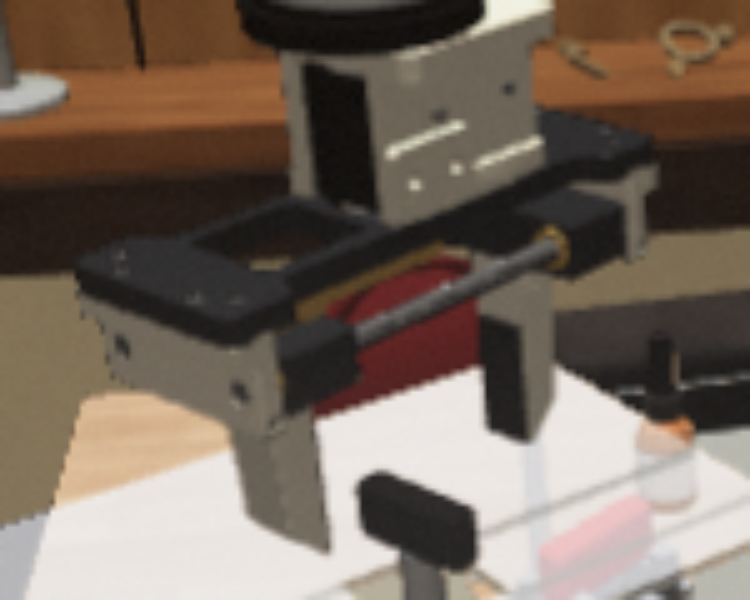

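View pics/t4.png

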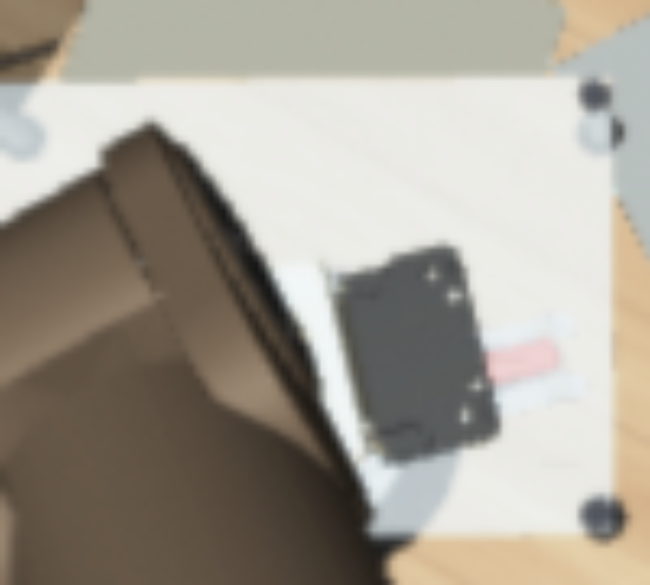

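```bash
python3 -c "
from h import *
s=get_image('scene');t=get_image('top')
p,r,o=pose();print(p)
f=lambda x,y:(125+x/5-.4,120+y/5-.4)
g=lambda x,y:(175+x/6.5-.42,165+y/6.5-.42)
for a,b in [((652,145),(495,432)),((655,155),(498,436))]:
  X,e=tri(s,f(*a),t,g(*b)); print(X,e,'tool',r.inv().apply(X-p))
# fingertip width-based ; tips
A=f(328,552);B=f(523,440)
print(A,B)
from scipy.optimize import least_squares
def res(d): 
  q=p+d
  return (proj(s,[q+r.apply([-.0095,.022,.046]),q+r.apply([-.0095,.022,-.046]),q+r.apply([.0095,.022,-.046])])-[A,B,f(488,425)]).ravel()
k=least_squares(res,np.zeros(3));print(k.x,k.fun)
print(proj(s,[p+r.apply([-.0095,.022,.046]),p+r.apply([.0095,.022,.046])]))
"
```

```text
[0.49320146 0.22454099 0.14809421]
[0.48180389 0.12680171 0.26309122] 0.000450441360754208 tool [-0.03441849 -0.1150204  -0.09215671]
[0.48065715 0.12613968 0.25959388] 0.0010778958750481116 tool [-0.03569173 -0.1115236  -0.09252535]
(190.2, 230.0) (229.2, 207.6)
[-0.01643787  0.01085251  0.04357714] [-0.18382915 -0.41592654  0.5387287   0.20407755 -0.34175337  0.2543045 ]
[[193.90332751 245.9193882 ]
 [186.20290617 242.3499041 ]]
```

Request:
arm_command(plan=[[[0,0,0],[0,0,0]],[[0,0,0],[0,0,0]],[[0,0,0],[0,0,0]],[[0,0,0],[0,0,0]],[[0,0,0],[0,0,0]]], fingers=1, squeeze=5)

```text
clock: 4.35
position: [0.4931, 0.2245, 0.1478]
ee_rot: [-1.562, -0.19, 0.19]
force: [0.5, 0.9, 0.3]
width: 0.614
```

```bash
python3 -c "
from h import *
delta([.494,.223,.148],104)
s=get_image('scene')
cv2.imwrite('pics/s5.png',cv2.resize(s['color'][120:240,125:275,::-1],None,fx=5,fy=5))"
```

```text
shift mm [ 0.5 -0.2 -1.6] turn deg [-0.   -0.15 -0.  ] curz 103.9 pos [0.4931 0.2245 0.1478] j [-0.53  0.37  0.    1.86 -0.    0.91  1.29] F [0.5 0.9 0.3] T [ 0.06  0.08 -0.04] w 56.5 t 4.35
```

View pics/s5.png

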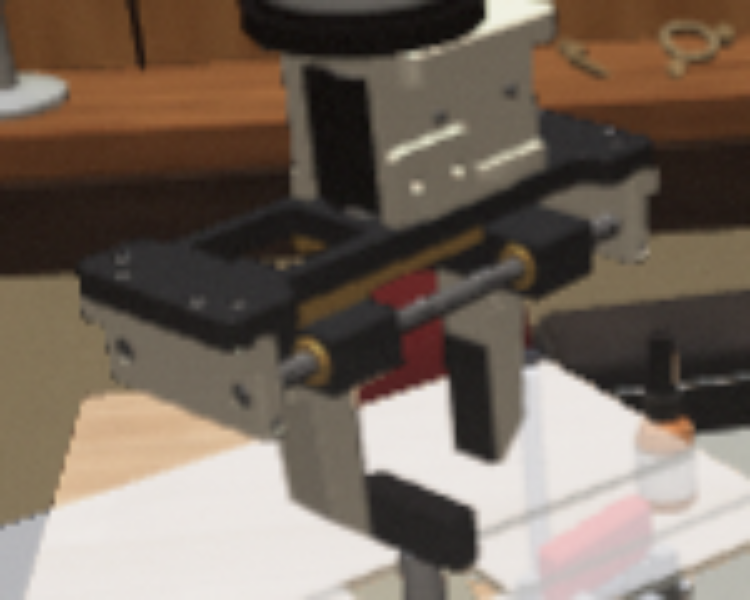

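Request:
arm_command(plan=[[[0,0,0],[0,0,0]],[[0,0,0],[0,0,0]],[[0,0,0],[0,0,0]],[[0,0,0],[0,0,0]],[[0,0,0],[0,0,0]]])

```text
clock: 4.9
position: [0.4932, 0.2245, 0.1478]
ee_rot: [-1.562, -0.19, 0.19]
force: [-0.0, 0.2, -0.4]
width: 0.137
```

```bash
python3 -c "
from h import *
delta([.494,.223,.148],104)
s=get_image('scene')
cv2.imwrite('pics/s6.png',cv2.resize(s['color'][120:240,125:275,::-1],None,fx=5,fy=5))"
```

```text
shift mm [ 0.5 -0.2 -1.6] turn deg [-0.   -0.15  0.  ] curz 103.8 pos [0.4932 0.2245 0.1478] j [-0.53  0.37  0.    1.86 -0.    0.91  1.29] F [-0.   0.2 -0.4] T [0.11 0.07 0.02] w 12.6 t 4.9
```

View pics/s6.png

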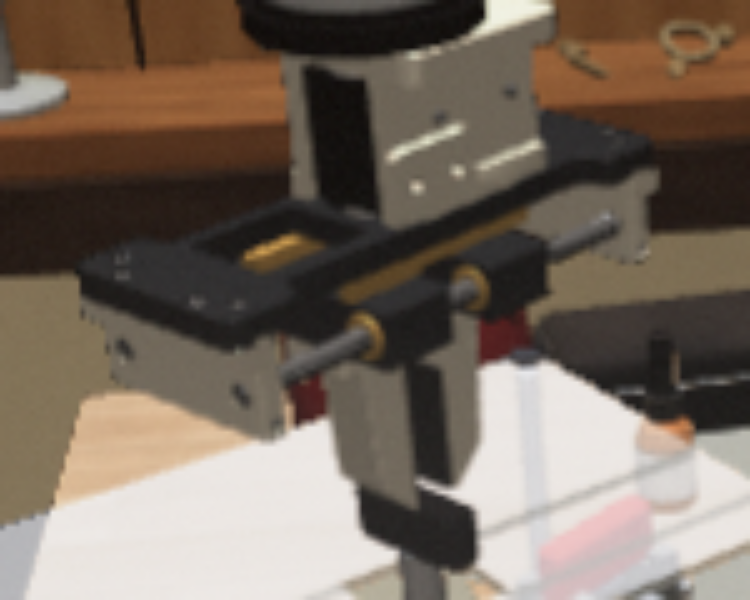

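Request:
arm_command(plan=[[[0,0,0],[0,0,0]],[[0,0,0],[0,0,0]]])

```text
clock: 5.15
position: [0.4931, 0.2245, 0.1478]
ee_rot: [-1.562, -0.19, 0.19]
force: [0.4, -0.4, -0.8]
width: 0.002
```

```bash
python3 -c "
from h import *
delta([.494,.223,.148],104)
s=get_image('scene');p,r,o=pose()
im=cv2.resize(s['color'][120:240,125:275,::-1],None,fx=5,fy=5)
P=[p+r.apply([a_,.022-h,0]) for a_ in (-.0095,.0095) for h in (0,.03)]
for q in (proj(s,P)-[125,120]+.5)*5: cv2.circle(im,tuple(int(v) for v in q),4,(0,0,255),1)
cv2.imwrite('pics/s7.png',im)"
```

```text
shift mm [ 0.5 -0.2 -1.7] turn deg [-0.   -0.15  0.  ] curz 103.9 pos [0.4931 0.2245 0.1478] j [-0.53  0.37  0.    1.86 -0.    0.91  1.29] F [ 0.4 -0.4 -0.8] T [0.09 0.02 0.01] w 0.2 t 5.15
```

View pics/s7.png

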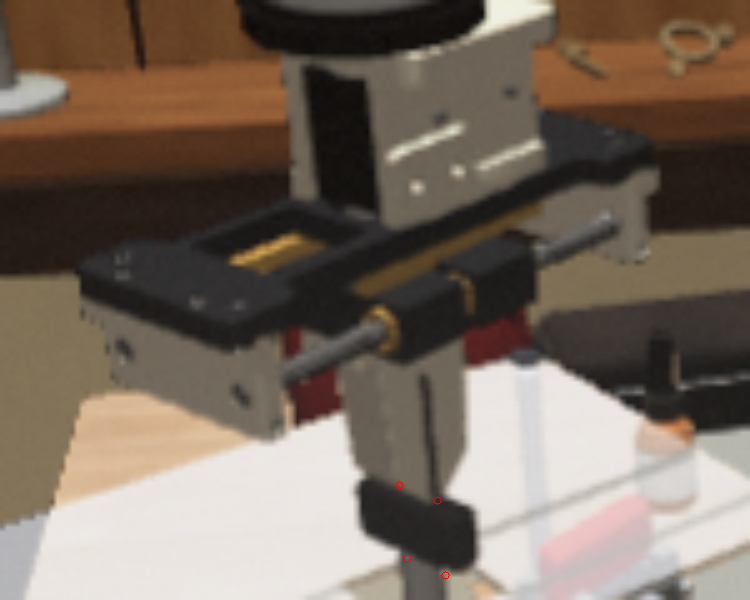

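Request:
arm_command(plan=[[[0.0005,0,-0.0016],[0,0,0]],[[0.0005,0,-0.0016],[0,0,0]],[[0.0005,0,-0.0016],[0,0,0]],[[0.0005,0,-0.0016],[0,0,0]],[[0.0005,0,-0.0016],[0,0,0]]], fingers=0, squeeze=20)

```text
clock: 5.7
position: [0.494, 0.2231, 0.1478]
ee_rot: [-1.562, -0.19, 0.19]
force: [0.4, -0.0, 0.1]
width: 0.392
```

```bash
python3 -c "
from h import *
delta([.494,.223,.118],104)"
```

```text
shift mm [ 0.  29.8 -0.1] turn deg [-0.   -0.15 -0.  ] curz 103.9 pos [0.494  0.2231 0.1478] j [-0.52  0.37  0.    1.86 -0.    0.91  1.29] F [ 0.4 -0.   0.1] T [0.1  0.03 0.01] w 36.0 t 5.7
```

Request:
arm_command(plan=[[[0,0.007,0],[0,0,0]],[[0,0.014,0],[0,0,0]],[[0,0.02,0],[0,0,0]],[[0,0.02,0],[0,0,0]]])

```text
clock: 6.1
position: [0.4933, 0.2227, 0.1265]
ee_rot: [-1.563, -0.188, 0.191]
force: [0.4, 0.1, 0.0]
width: 0.503
```

```bash
python3 -c "
from h import *
delta([.494,.223,.118],104)
s=get_image('scene');p,r,o=pose()
im=cv2.resize(s['color'][120:240,125:275,::-1],None,fx=5,fy=5)
cv2.imwrite('pics/s8.png',im)"
```

```text
shift mm [0.8 8.5 0.1] turn deg [ 0.03 -0.15 -0.12] curz 103.9 pos [0.4933 0.2227 0.1265] j [-0.52  0.4   0.    1.89 -0.    0.86  1.29] F [0.4 0.1 0. ] T [ 0.05  0.09 -0.04] w 46.3 t 6.1
```

View pics/s8.png

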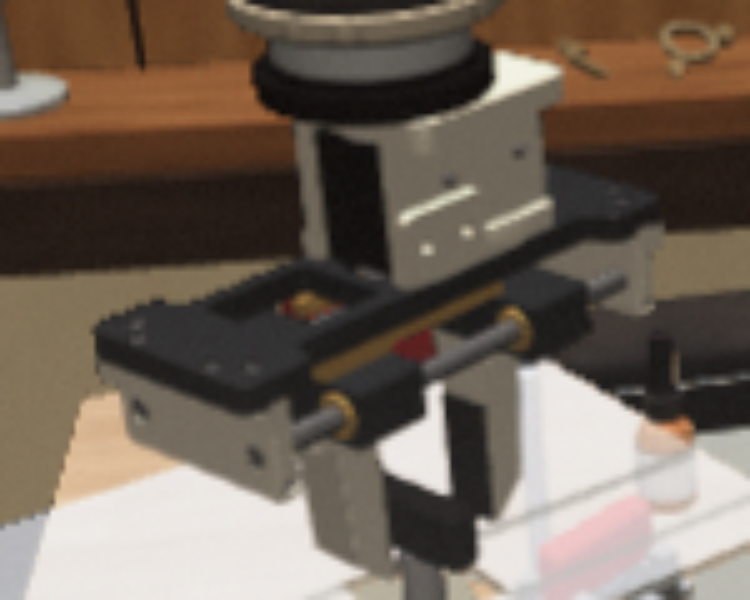

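Request:
arm_command(plan=[[[0,0.004,0],[0,0,0]],[[0,0.008,0],[0,0,0]],[[0,0.008,0],[0,0,0]],[[0,0.008,0],[0,0,0]]])

```text
clock: 6.55
position: [0.494, 0.223, 0.1198]
ee_rot: [-1.563, -0.19, 0.19]
force: [0.1, -0.5, -0.4]
width: 0.502
```

Request:
arm_command(plan=[[[0,0,0],[0,0,0]],[[0,0,0],[0,0,0]],[[0,0,0],[0,0,0]],[[0,0,0],[0,0,0]],[[0,0,0],[0,0,0]]], fingers=1)

```text
clock: 7.05
position: [0.4938, 0.2243, 0.12]
ee_rot: [-1.561, -0.191, 0.19]
force: [-0.9, 3.9, -0.1]
width: 0.158
```

```bash
python3 -c "
from h import *
delta([.494,.223,.118],0)"
```

```text
shift mm [-0.1  2.  -1.3] turn deg [-8.000e-02  1.039e+02 -6.000e-02] curz 103.9 pos [0.4938 0.2243 0.12  ] j [-0.52  0.41 -0.    1.89 -0.    0.84  1.29] F [-0.9  3.9 -0.1] T [1.04 0.24 0.06] w 14.6 t 7.05
```

Request:
arm_command(plan=[[[0,0,0.0013],[0,6,0]],[[0,0,0.0013],[0,14,0]],[[0,0,0.0013],[0,22,0]],[[0,0,0.0013],[0,30,0]],[[0,0,0.0013],[0,38,0]]])

```text
clock: 7.55
position: [0.4938, 0.2246, 0.1199]
ee_rot: [-1.544, 0.335, -0.335]
force: [-0.5, 2.0, -0.9]
width: 0.158
```

```bash
python3 -c "
from h import *
delta([.494,.2243,.118],0)"
```

```text
shift mm [ 0.3  1.9 -0.2] turn deg [-3.000e-02  6.555e+01 -1.000e-02] curz 65.5 pos [0.4938 0.2246 0.1199] j [-0.65  0.41  0.16  1.9  -0.09  0.84  0.71] F [-0.5  2.  -0.9] T [0.23 0.02 0.12] w 14.5 t 7.55
```

Request:
arm_command(plan=[[[0,0,0],[0,8,0]],[[0,0,0],[0,16,0]],[[0,0,0],[0,24,0]],[[0,0,0],[0,32,0]],[[0,0,0],[0,40,0]]])

```text
clock: 8.05
position: [0.494, 0.2248, 0.12]
ee_rot: [-1.387, 0.874, -0.875]
force: [0.5, 1.5, -2.1]
width: 0.157
```

Request:
arm_command(plan=[[[0,0,0],[0,8,0]],[[0,0,0],[0,15,0]],[[0,0,0],[0,21,0]],[[0,0,0],[0,25,0]],[[0,0,0],[0,25.5,0]]])

```text
clock: 8.55
position: [0.4941, 0.2248, 0.12]
ee_rot: [-1.211, 1.205, -1.206]
force: [2.0, 1.1, -0.4]
width: 0.156
```

```bash
python3 -c "
from h import *
delta([.494,.2243,.118],0)
t=get_image('top')
im=cv2.resize(t['color'][165:265,155:285,::-1],None,fx=6,fy=6)
cv2.imwrite('pics/t9.png',im)"
```

```text
shift mm [ 0.5  2.  -0.1] turn deg [-0.06  0.3  -0.02] curz 0.3 pos [0.4941 0.2248 0.12  ] j [-0.86  0.43  0.46  1.92 -0.25  0.85 -0.27] F [ 2.   1.1 -0.4] T [ 0.38 -0.36  0.02] w 14.3 t 8.55
```

View pics/t9.png

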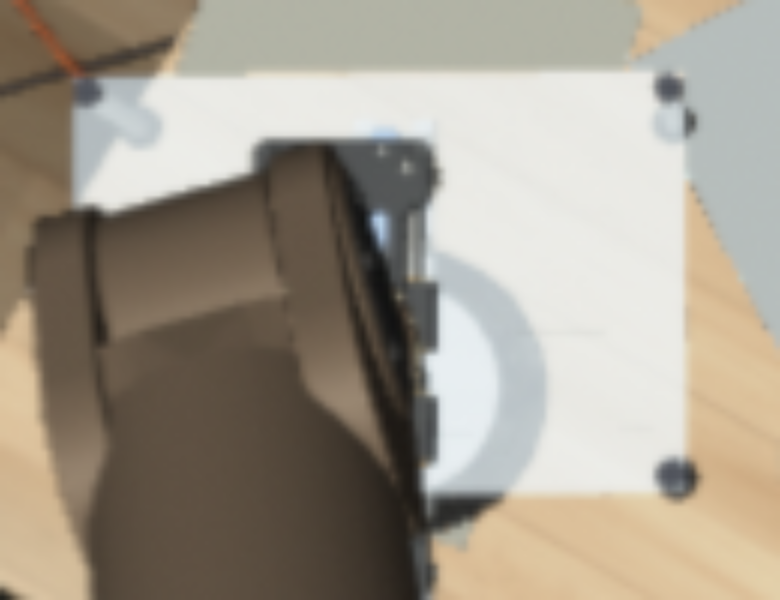

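Request:
arm_command(plan=[[[0,0,0],[0,0,0]],[[0,0,0],[0,0,0]],[[0,0,0],[0,0,0]],[[0,0,0],[0,0,0]],[[0,0,0],[0,0,0]]], fingers=-0.2)

```text
clock: 9.1
position: [0.4936, 0.2242, 0.1198]
ee_rot: [-1.212, 1.205, -1.205]
force: [0.9, -0.3, -0.1]
width: 0.542
```

Request:
arm_command(plan=[[[0,-0.015,0],[0,0,0]],[[0,-0.035,0],[0,0,0]],[[0,-0.06,0],[0,0,0]],[[0,-0.08,0],[0,-7,0]],[[0,-0.09,-0.03],[0,-15,0]]])

```text
clock: 9.6
position: [0.4669, 0.2241, 0.2118]
ee_rot: [-1.322, 1.004, -1.01]
force: [-0.2, -0.4, -0.3]
width: 0.598
```

Request:
arm_command(plan=[[[0,0,-0.03],[0,-8,0]],[[0,0,-0.06],[0,-16,0]],[[0,0,-0.09],[0,-24,0]],[[0,0,-0.12],[0,-32,0]],[[0,0,-0.15],[0,-40,0]]])

```text
clock: 10.1
position: [0.3179, 0.1839, 0.2098]
ee_rot: [-1.519, 0.469, -0.469]
force: [-0.5, 0.3, -0.4]
width: 0.599
```

```bash
python3 -c "
from h import *
delta([.35,.2247,.20],90)
t=get_image('top');s=get_image('scene')
im=cv2.resize(t['color'][165:285,155:285,::-1],None,fx=5,fy=5)
cv2.imwrite('pics/t10.png',im)
cv2.imwrite('pics/s10.png',cv2.resize(s['color'][140:340,100:350,::-1],None,fx=3,fy=3))
for c in(s,t):
  for n in('stud_red_handle','stud_blue_handle'):
    for d in place_of(c,n)[:1]: print(n,d,atz(c,d['point'],.089))
"
```

```text
shift mm [ 3.5  9.8 51.8] turn deg [-1.000e-02 -3.432e+01  1.000e-02] curz 55.7 pos [0.3179 0.1839 0.2098] j [-0.96 -0.    0.29  2.17  0.    0.97  0.31] F [-0.5  0.3 -0.4] T [-0.03  0.07  0.04] w 55.1 t 10.1
stud_red_handle {'point': [238.3, 275.8], 'confidence': 0.96} [0.39836672 0.23006175 0.089     ]
stud_red_handle {'point': [216.4, 261.1], 'confidence': 0.7} [0.40622312 0.22975748 0.089     ]
```

View pics/t10.png

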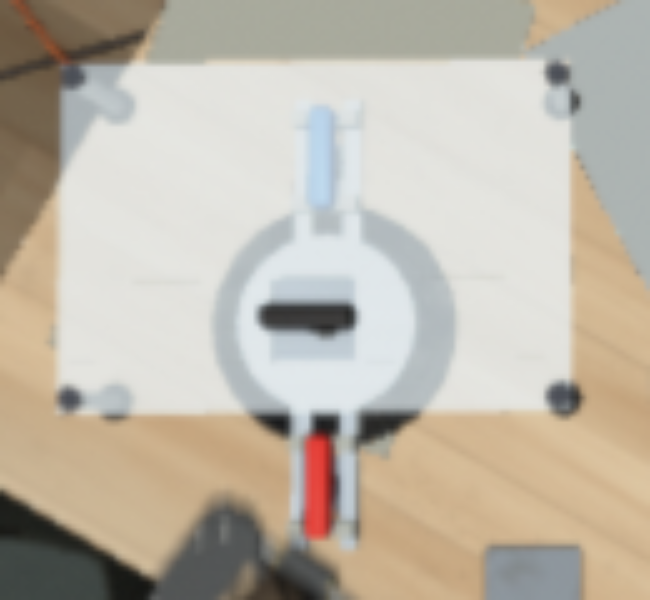

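View pics/s10.png

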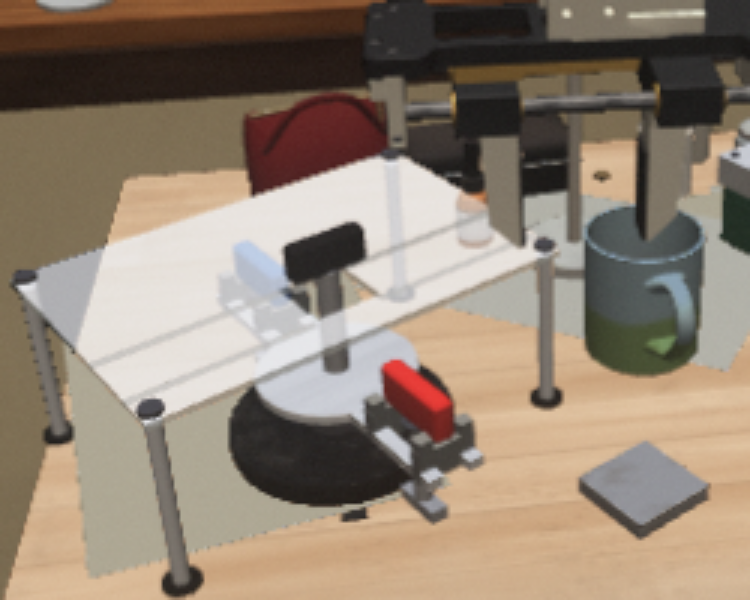

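```bash
python3 -c "
from h import *
t=get_image('top')
f=lambda x,y:(155+x/5-.4,165+y/5-.4)
for q in [(318,487),(318.5,435),(316.5,538)]: print(atz(t,f(*q),.102))
print('blue',atz(t,f(319.5,157),.102),'knob',atz(t,f(306,316),.156))
delta([.404,.2255,.19],90)
"
```

```text
[0.40410682 0.22321534 0.102     ]
[0.43212488 0.22325918 0.102     ]
[0.37670971 0.2237236  0.102     ]
blue [0.58351408 0.22451411 0.102     ] knob [0.49411812 0.22385859 0.156     ]
shift mm [45.7 20.1 81.3] turn deg [-3.000e-02 -3.475e+01  4.000e-02] curz 55.2 pos [0.32   0.1847 0.21  ] j [-0.96  0.    0.3   2.16 -0.    0.97  0.3 ] F [ 0.5  0.2 -0.4] T [-0.06  0.03  0.  ] w 55.1 t 10.45
```

Request:
arm_command(plan=[[[0.011,0.005,0.02],[0,-8,0]],[[0.022,0.01,0.04],[0,-16,0]],[[0.033,0.015,0.06],[0,-24,0]],[[0.045,0.02,0.08],[0,-31,0]],[[0.045,0.02,0.08],[0,-34.75,0]]])

```text
clock: 10.95
position: [0.4046, 0.2257, 0.1889]
ee_rot: [-1.572, -0.005, 0.003]
force: [-0.7, 0.1, -0.7]
width: 0.598
```

```bash
python3 -c "
from h import *
delta([.404,.2243,.09],90)
s=get_image('scene');delta([.404,.2243,.09],90)
cv2.imwrite('pics/s11.png',cv2.resize(s['color'][140:340,100:350,::-1],None,fx=3,fy=3))"
```

```text
shift mm [-0.8 98.9 -1.3] turn deg [0.05 0.28 0.06] curz 90.3 pos [0.4046 0.2257 0.1889] j [-0.87  0.2   0.29  2.01 -0.07  0.94  1.03] F [-0.7  0.1 -0.7] T [ 0.06  0.05 -0.01] w 55.1 t 10.95
shift mm [ 0.6 99.  -0.5] turn deg [0.08 0.4  0.  ] curz 90.4 pos [0.4034 0.225  0.189 ] j [-0.87  0.2   0.29  2.01 -0.07  0.94  1.03] F [ 0.9 -1.   0.4] T [0.02 0.02 0.03] w 55.3 t 11.0
```

View pics/s11.png

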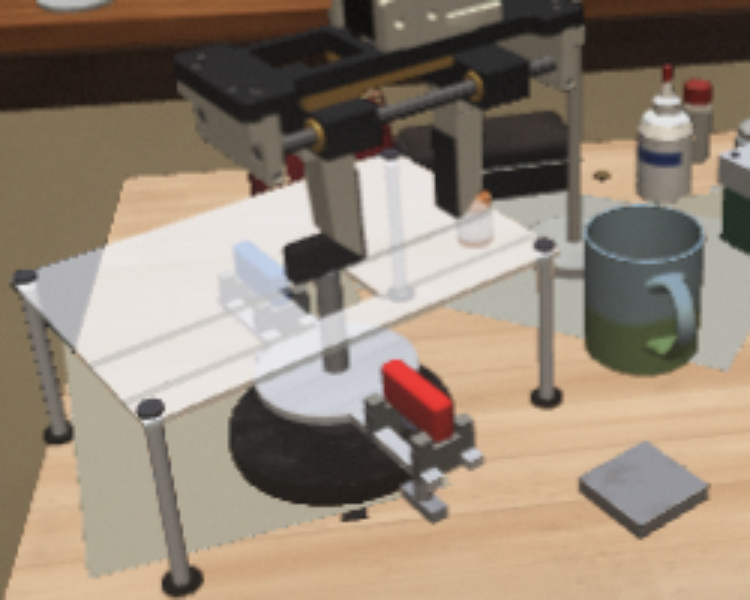

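Request:
arm_command(plan=[[[0.0003,0.025,-0.0005],[0,0.3,0]],[[0.0003,0.05,-0.0005],[0,0.3,0]],[[0.0003,0.075,-0.0005],[0,0.3,0]],[[0.0003,0.095,-0.0005],[0,0.3,0]],[[0.0003,0.099,-0.0005],[0,0.3,0]]])

```text
clock: 11.5
position: [0.401, 0.2232, 0.0889]
ee_rot: [-1.573, 0.007, -0.002]
force: [-0.7, -0.9, 0.1]
width: 0.598
```

```bash
python3 -c "
from h import *
s=get_image('scene');delta([.404,.2243,.062],90)
cv2.imwrite('pics/s12.png',cv2.resize(s['color'][190:320,150:310,::-1],None,fx=4.5,fy=4.5))"
```

```text
shift mm [ 2.7 27.5  0.9] turn deg [ 0.12 -0.31 -0.12] curz 89.7 pos [0.4013 0.2235 0.0895] j [-0.84  0.34  0.27  2.13 -0.14  0.69  1.09] F [ 0.3 -0.2 -0.7] T [ 0.02  0.01 -0.01] w 55.0 t 11.55
```

View pics/s12.png

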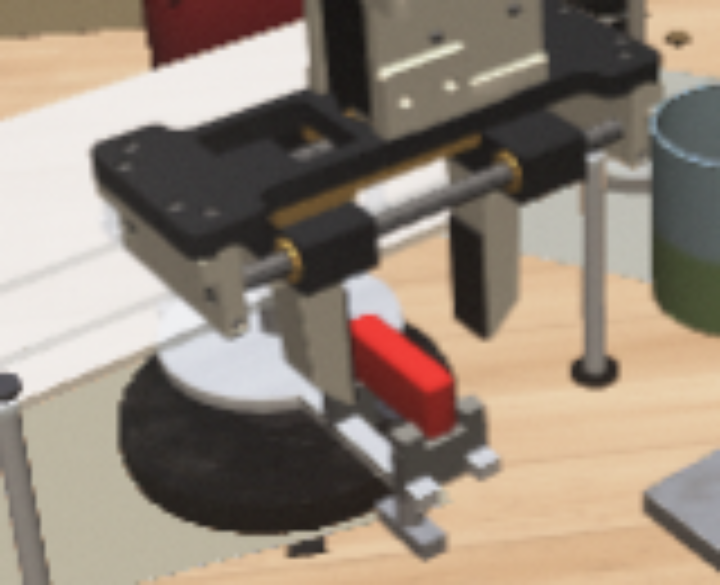

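```bash
python3 -c "
from h import *
s=get_image('scene');p,r,o=pose();print(p)
P=[p+r.apply([a_,.022-.031,z]) for a_ in (-.0095,.0095) for z in (.0275,-.0275)]
print((proj(s,P)-[150,190]+.5)*4.5)
print((proj(s,[[.432,.2243,.102],[.376,.2243,.102],[.376,.2173,.102],[.376,.2243,.076]])-[150,190]+.5)*4.5)
im=s['color'][190:320,150:310,::-1]
im=cv2.resize(im,None,fx=4.5,fy=4.5)
for q in (proj(s,P)-[150,190]+.5)*4.5: cv2.circle(im,tuple(int(v) for v in q),4,(255,0,0),1)
cv2.imwrite('pics/s13.png',im)
"
```

```text
[0.40185696 0.22384503 0.0905061 ]
[[357.26249095 395.43680529]
 [482.51157604 337.84531757]
 [328.96008592 371.00376407]
 [453.18855647 315.42939642]]
[[360.44434397 313.20877108]
 [445.91183832 381.6049434 ]
 [461.84617293 374.07743014]
 [449.21066783 439.63483872]]
```

View pics/s13.png

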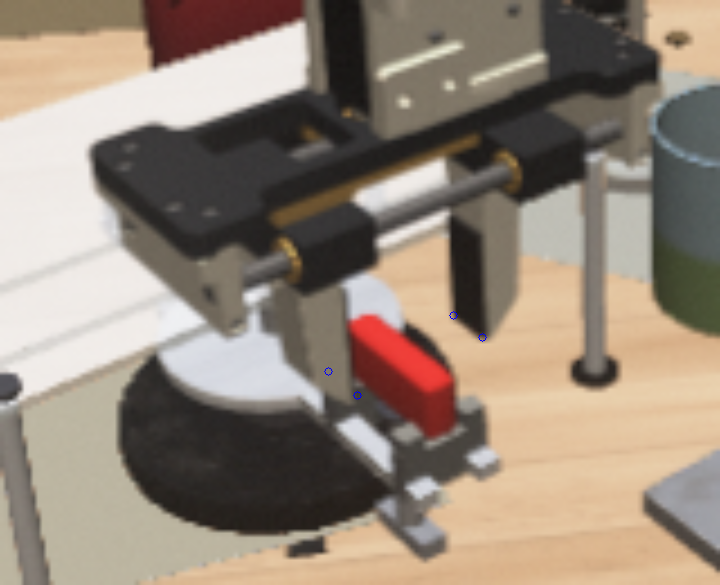

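Request:
arm_command(plan=[[[0.001,0.01,0.0005],[0,0,0]],[[0.001,0.02,0.0005],[0,0,0]],[[0.001,0.028,0.0005],[0,0,0]],[[0.001,0.028,0.0005],[0,0,0]]])

```text
clock: 12.0
position: [0.4022, 0.2243, 0.0619]
ee_rot: [-1.572, 0.004, -0.002]
force: [0.1, 0.2, 0.5]
width: 0.602
```

```bash
python3 -c "
from h import *
s=get_image('scene');delta([.404,.2243,.062],90)
cv2.imwrite('pics/s14.png',cv2.resize(s['color'][190:320,150:310,::-1],None,fx=4.5,fy=4.5))"
```

```text
shift mm [ 1.5  0.3 -0.1] turn deg [ 0.04 -0.21 -0.05] curz 89.8 pos [0.4025 0.2244 0.0624] j [-0.82  0.39  0.25  2.15 -0.16  0.62  1.11] F [-0.6 -0.4  1.2] T [ 0.08  0.02 -0.02] w 54.9 t 12.05
```

View pics/s14.png

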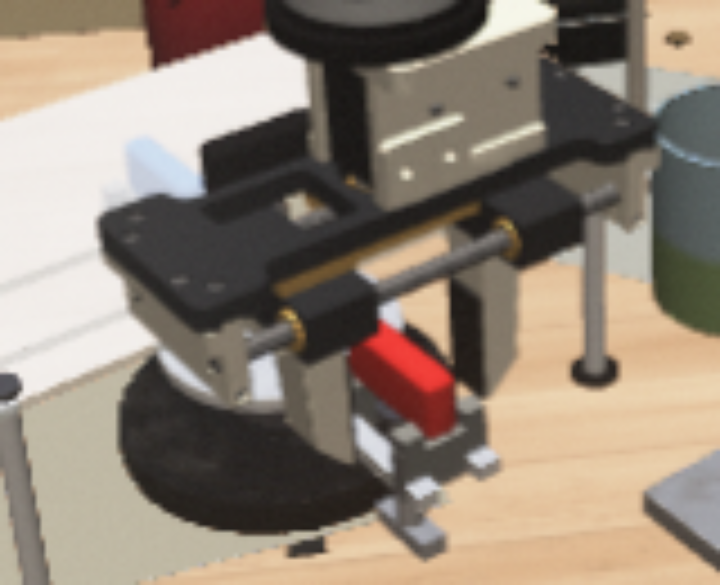

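Request:
arm_command(plan=[[[0.0013,0,0],[0,0,0]],[[0.0013,0,0],[0,0,0]],[[0.0013,0,0],[0,0,0]],[[0.0013,0,0],[0,0,0]],[[0.0013,0,0],[0,0,0]]], fingers=1, squeeze=10)

```text
clock: 12.55
position: [0.4042, 0.2247, 0.063]
ee_rot: [-1.571, 0.003, -0.003]
force: [-0.0, 1.0, 0.4]
width: 0.212
```

Request:
arm_command(plan=[[[0,0,0],[0,0,0]],[[0,0,0],[0,0,0]]])

```text
clock: 12.75
position: [0.4042, 0.2247, 0.0629]
ee_rot: [-1.571, 0.003, -0.003]
force: [-0.6, -0.2, 2.3]
width: 0.151
```

```bash
python3 -c "
from h import *
delta([.404,.2243,.062],90)"
```

```text
shift mm [-0.2  0.9 -0.4] turn deg [-0.01 -0.2   0.  ] curz 89.8 pos [0.4042 0.2247 0.0629] j [-0.82  0.39  0.25  2.15 -0.16  0.62  1.11] F [-0.6 -0.2  2.3] T [0.04 0.06 0.03] w 13.9 t 12.75
```

Request:
arm_command(plan=[[[0,0,0],[0,0,0]],[[0,-0.005,0],[0,0,0]],[[0,-0.02,0],[0,0,0]],[[0,-0.05,0],[0,0,0]],[[0,-0.08,0],[0,0,0]]], squeeze=40)

```text
clock: 13.25
position: [0.4036, 0.2241, 0.1436]
ee_rot: [-1.572, 0.004, -0.002]
force: [0.8, 1.5, -1.1]
width: 0.153
```

Request:
arm_command(plan=[[[0,-0.02,0],[0,0,0]],[[0,-0.04,0],[0,0,0]],[[0,-0.06,0],[0,0,0]],[[0,-0.062,0],[0,0,0]]])

```text
clock: 13.65
position: [0.4052, 0.2252, 0.207]
ee_rot: [-1.568, 0.001, -0.005]
force: [0.2, -0.4, -1.1]
width: 0.15
```

```bash
python3 -c "
from h import *
s=get_image('scene');delta([.42,-.18,.205],90)
cv2.imwrite('pics/s15.png',s['color'][:,:,::-1])"
```

```text
shift mm [ 1.670e+01  3.000e-01 -4.049e+02] turn deg [-0.1  -0.2   0.11] curz 89.8 pos [0.4047 0.225  0.206 ] j [-0.88  0.18  0.3   1.99 -0.06  0.98  1.02] F [ 0.3 -0.6 -2.4] T [ 0.06 -0.02 -0.01] w 13.9 t 13.7
```

View pics/s15.png

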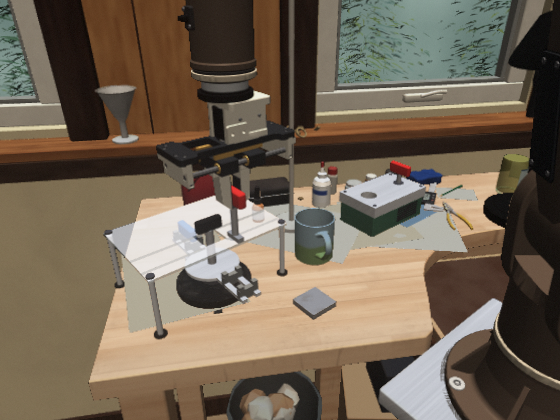

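Request:
arm_command(plan=[[[0,0,-0.02],[0,0,0]],[[0.002,0,-0.06],[0,1,0]],[[0.004,0,-0.1],[0,2,0]],[[0.006,0,-0.14],[0,3,0]],[[0.008,0,-0.18],[0,4,0]]])

```text
clock: 14.2
position: [0.4106, 0.0429, 0.2038]
ee_rot: [-1.571, 0.059, -0.057]
force: [0.2, -0.5, -1.1]
width: 0.149
```

```bash
python3 -c "
from h import *
delta([.4745,-.1825,.205],84)"
```

```text
shift mm [  80.4   -1.2 -220.1] turn deg [ 0.04  1.77 -0.08] curz 85.8 pos [0.4106 0.0429 0.2038] j [-0.64  0.09  0.45  2.1  -0.05  0.96  1.33] F [ 0.2 -0.5 -1.1] T [ 0.04 -0.04 -0.03] w 13.7 t 14.2
```

Request:
arm_command(plan=[[[0.01,-0.001,-0.04],[0,1,0]],[[0.02,-0.001,-0.08],[0,1.8,0]],[[0.035,-0.001,-0.12],[0,1.8,0]],[[0.055,-0.001,-0.16],[0,1.8,0]],[[0.07,-0.001,-0.195],[0,1.8,0]]])

```text
clock: 14.7
position: [0.467, -0.157, 0.2048]
ee_rot: [-1.57, 0.083, -0.082]
force: [-0.1, 0.5, -2.2]
width: 0.147
```

Request:
arm_command(plan=[[[0.0104,0,-0.025],[0,0,0]],[[0.0104,0,-0.025],[0,0,0]],[[0.0104,0,-0.025],[0,0,0]]])

```text
clock: 15.0
position: [0.4739, -0.181, 0.2046]
ee_rot: [-1.569, 0.085, -0.082]
force: [-1.2, 0.5, -0.8]
width: 0.153
```

```bash
python3 -c "
from h import *
s=get_image('scene');t=get_image('top');delta([.4745,-.1825,.18],84)
cv2.imwrite('pics/s16.png',cv2.resize(s['color'][90:240,300:460,::-1],None,fx=4,fy=4));cv2.imwrite('pics/t16.png',cv2.resize(t['color'][170:290,330:460,::-1],None,fx=5,fy=5))
"
```

```text
shift mm [ 0.7 25.  -2.8] turn deg [-0.04  0.06 -0.1 ] curz 84.1 pos [ 0.4741 -0.1797  0.205 ] j [-0.24  0.28  0.62  1.91 -0.19  1.02  1.94] F [ 0.6  0.2 -0.9] T [0.07 0.01 0.05] w 13.9 t 15.1
```

View pics/s16.png

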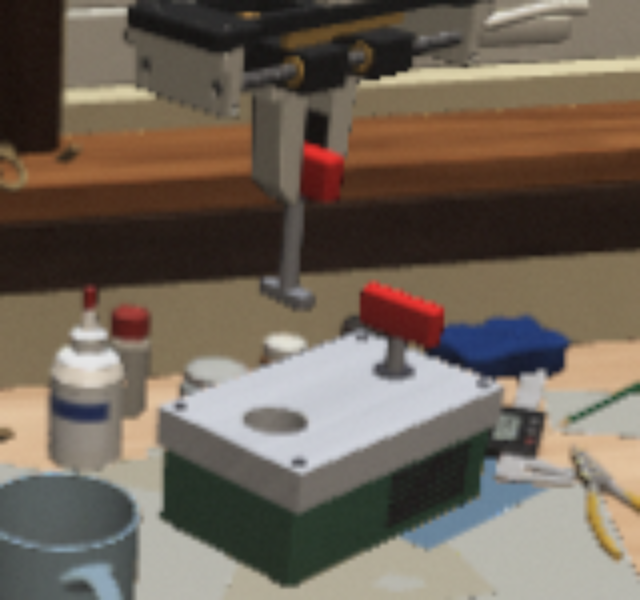

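View pics/t16.png

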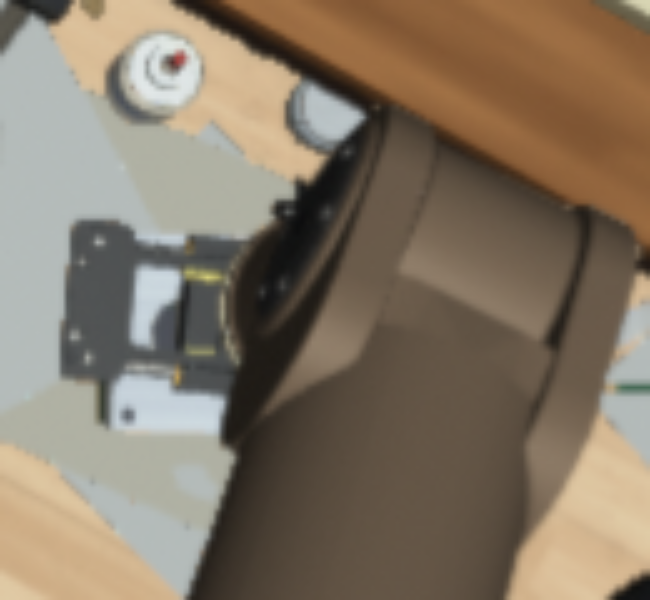

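```bash
python3 -c "
from h import *
s=get_image('scene');p,r,o=pose();print(p)
im=s['color'][110:210,340:440,::-1]
im=cv2.resize(im,None,fx=6,fy=6)
F=p+[0,0,.026-.076]
P=[F+r.apply([a,0,b]) for a in(-.016,.016) for b in (-.0055,.0055)]+[F,F+[0,0,.076],[.4745,-.182,.08]]
for q in (proj(s,P)-[340,110]+.5)*6: cv2.circle(im,tuple(int(v) for v in q),3,(255,0,0),1)
for a in np.linspace(0,6.28,24):
  q=(proj(s,[.4745+.0185*np.cos(a),-.182+.0185*np.sin(a),.08])[0]-[340,110]+.5)*6; cv2.circle(im,tuple(int(v) for v in q),1,(0,255,0),-1)
cv2.imwrite('pics/s17.png',im)
for n in('stud_red_foot','stud_red_handle','cover_hole'): print(n,place_of(s,n)[:2])
print(proj(s,[F,F+[0,0,.076]]))
"
```

```text
[ 0.47433751 -0.17950413  0.20526339]
stud_red_foot [{'point': [371.3, 163.4], 'confidence': 0.66}]
stud_red_handle [{'point': [374.9, 134.0], 'confidence': 0.65}]
cover_hole [{'point': [370.1, 194.8], 'confidence': 0.85}]
[[370.83697317 164.29313015]
 [373.95596062 131.14131528]]
```

View pics/s17.png

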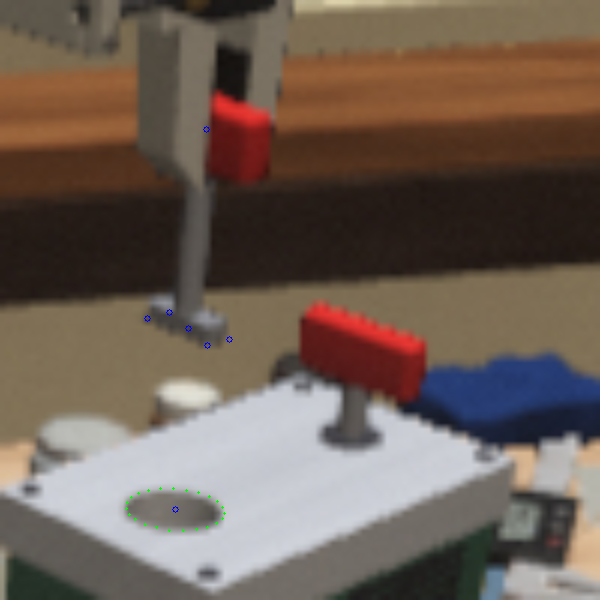

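Request:
arm_command(plan=[[[0,0.02,-0.0025],[0,0,0]],[[0,0.04,-0.0025],[0,0,0]],[[0,0.06,-0.0025],[0,0,0]],[[0,0.06,-0.0025],[0,0,0]],[[0,0.06,-0.0025],[0,0,0]]])

```text
clock: 15.8
position: [0.4745, -0.1832, 0.1462]
ee_rot: [-1.569, 0.082, -0.082]
force: [-0.3, 0.5, -0.8]
width: 0.147
```

```bash
python3 -c "
from h import *
delta([.4743,-.182,.135],84)
s=get_image('scene')
im=s['color'][110:210,340:440,::-1]
im=cv2.resize(im,None,fx=6,fy=6)
cv2.imwrite('pics/s18.png',im)
delta([.4743,-.182,.135],84)
"
```

```text
shift mm [-0.3 11.2  1.1] turn deg [-0.    0.02 -0.02] curz 84.0 pos [ 0.4745 -0.1832  0.1462] j [-0.19  0.36  0.6   1.98 -0.26  0.88  2.  ] F [-0.3  0.5 -0.8] T [-0.04 -0.01  0.02] w 13.5 t 15.8
shift mm [-0.8 11.7  1.3] turn deg [0.   0.02 0.05] curz 84.0 pos [ 0.475  -0.1834  0.1467] j [-0.19  0.36  0.6   1.98 -0.26  0.88  2.  ] F [ 0.   0.4 -1.6] T [ 0.02 -0.05  0.01] w 13.9 t 15.85
```

View pics/s18.png

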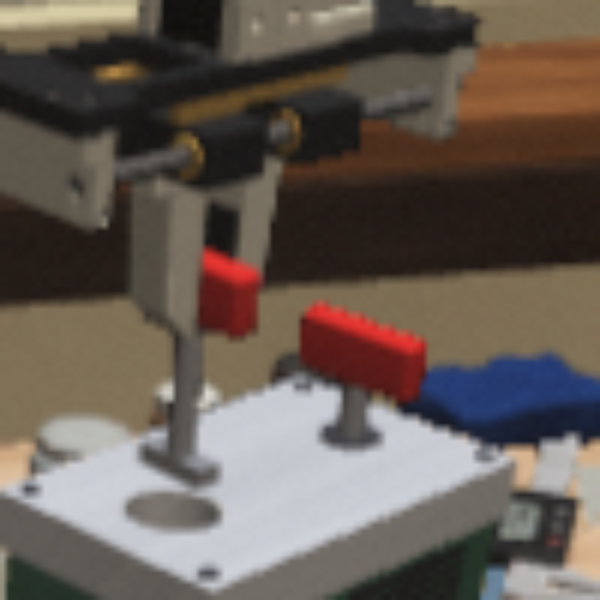

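Request:
arm_command(plan=[[[-0.0004,0.004,0.0016],[0,0,0]],[[-0.0004,0.009,0.0016],[0,0,0]],[[-0.0004,0.014,0.0016],[0,0,0]],[[-0.0004,0.019,0.0016],[0,0,0]],[[-0.0004,0.022,0.0016],[0,0,0]]])

```text
clock: 16.35
position: [0.474, -0.1817, 0.1232]
ee_rot: [-1.569, 0.083, -0.082]
force: [0.0, 0.0, -1.4]
width: 0.148
```

```bash
python3 -c "
from h import *
delta([.4743,-.182,.105],84)
s=get_image('scene')
im=s['color'][110:210,340:440,::-1]
im=cv2.resize(im,None,fx=6,fy=6)
cv2.imwrite('pics/s19.png',im)
delta([.4743,-.182,.105],84)
"
```

```text
shift mm [ 0.3 18.2 -0.2] turn deg [-0.   -0.   -0.04] curz 84.0 pos [ 0.474  -0.1817  0.1232] j [-0.18  0.39  0.58  2.   -0.28  0.83  2.03] F [ 0.   0.  -1.4] T [ 0.02  0.04 -0.06] w 13.6 t 16.35
shift mm [ 0.4 18.  -0.3] turn deg [-0.   -0.   -0.06] curz 84.0 pos [ 0.4739 -0.1817  0.123 ] j [-0.18  0.39  0.58  2.01 -0.28  0.83  2.03] F [-0.2 -0.8 -1.1] T [0.05 0.01 0.11] w 14.1 t 16.4
```

View pics/s19.png

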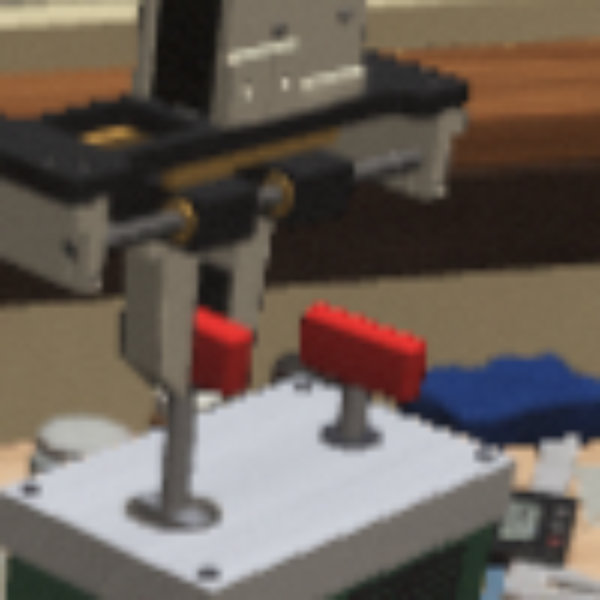

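Request:
arm_command(plan=[[[0,0.004,0],[0,0,0]],[[0,0.008,0],[0,0,0]],[[0,0.012,0],[0,0,0]],[[0,0.015,0],[0,0,0]],[[0,0.016,0],[0,0,0]]])

```text
clock: 16.9
position: [0.4741, -0.1817, 0.1074]
ee_rot: [-1.569, 0.083, -0.082]
force: [0.2, -0.4, -1.2]
width: 0.15
```

Request:
arm_command(plan=[[[0,0.001,0],[0,0,0]],[[0,0.003,0],[0,0,0]],[[0,0.005,0],[0,0,0]],[[0,0.005,0],[0,0,0]]])

```text
clock: 17.3
position: [0.4742, -0.1817, 0.1026]
ee_rot: [-1.569, 0.082, -0.082]
force: [-0.3, 0.5, -0.6]
width: 0.148
```

```bash
python3 -c "
from h import *
delta([.4743,-.182,.095],84)
"
```

```text
shift mm [ 0.2  7.6 -0.3] turn deg [-0.01 -0.   -0.02] curz 84.0 pos [ 0.4742 -0.1817  0.1026] j [-0.16  0.42  0.56  2.02 -0.31  0.78  2.05] F [-0.3  0.5 -0.6] T [ 0.02 -0.01 -0.  ] w 13.6 t 17.3
```

Request:
arm_command(plan=[[[0,0.001,0],[0,0,0]],[[0,0.002,0],[0,0,0]],[[0,0.003,0],[0,0,0]],[[0,0.004,0],[0,0,0]],[[0,0.004,0],[0,0,0]]])

```text
clock: 17.8
position: [0.4742, -0.1818, 0.0987]
ee_rot: [-1.569, 0.082, -0.082]
force: [-0.7, 0.0, -1.5]
width: 0.146
```

```bash
python3 -c "
from h import *
delta([.4743,-.182,.095],84)
"
```

```text
shift mm [ 0.1  3.7 -0.2] turn deg [-0.   -0.   -0.01] curz 84.0 pos [ 0.4742 -0.1818  0.0987] j [-0.16  0.42  0.56  2.03 -0.31  0.77  2.05] F [-0.7  0.  -1.5] T [-0.03  0.02 -0.02] w 13.5 t 17.8
```

Request:
arm_command(plan=[[[0,0.002,0],[0,0,0]],[[0,0.004,0],[0,0,0]],[[0,0.005,0],[0,0,0]],[[0,0.006,0],[0,0,0]],[[0,0.006,0],[0,0,0]]])

```text
clock: 18.3
position: [0.4744, -0.1819, 0.0929]
ee_rot: [-1.569, 0.082, -0.083]
force: [-0.2, 0.3, 3.3]
width: 0.146
```

```bash
python3 -c "
from h import *
delta([.4743,-.182,.084],84)
s=get_image('scene')
im=s['color'][110:210,340:440,::-1]
im=cv2.resize(im,None,fx=6,fy=6)
cv2.imwrite('pics/s20.png',im)
"
```

```text
shift mm [-0.1  8.9 -0.2] turn deg [-0.   -0.01  0.02] curz 84.0 pos [ 0.4744 -0.1819  0.0929] j [-0.15  0.43  0.55  2.03 -0.32  0.76  2.06] F [-0.2  0.3  3.3] T [ 0.23  0.15 -0.  ] w 13.4 t 18.3
```

View pics/s20.png

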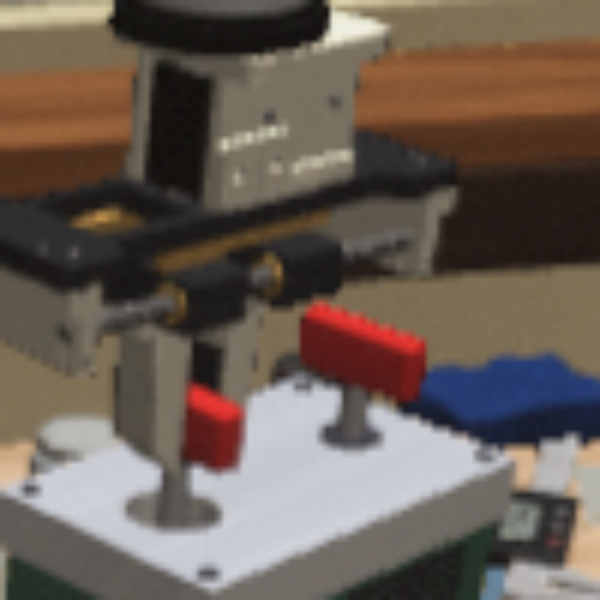

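Request:
arm_command(plan=[[[0,0.003,0],[0,0,0]],[[0,0.006,0],[0,0,0]],[[0,0.0085,0],[0,0,0]],[[0,0.0095,0],[0,0,0]],[[0,0.0095,0],[0,0,0]]])

```text
clock: 18.85
position: [0.4745, -0.1819, 0.0833]
ee_rot: [-1.569, 0.082, -0.082]
force: [0.3, 1.2, 6.9]
width: 0.15
```

```bash
python3 -c "
from h import *
delta([.4743,-.182,.082],84)
"
```

```text
shift mm [-0.1  1.3 -0.2] turn deg [-0.   -0.    0.02] curz 84.0 pos [ 0.4745 -0.1819  0.0833] j [-0.14  0.45  0.54  2.04 -0.34  0.74  2.07] F [0.3 1.2 6.9] T [ 0.29  0.35 -0.01] w 13.8 t 18.85
```

Request:
arm_command(plan=[[[0,0.0015,0],[0,0,0]],[[0,0.0025,0],[0,0,0]],[[0,0.003,0],[0,0,0]],[[0,0.003,0],[0,0,0]]])

```text
clock: 19.25
position: [0.4748, -0.1821, 0.0817]
ee_rot: [-1.568, 0.081, -0.084]
force: [-5.8, 2.7, 27.0]
width: 0.148
```

```bash
python3 -c "
from h import *
for i in range(4):
  get_image('top'); delta([.4743,-.182,.082],-6)
"
```

```text
shift mm [-0.5 -0.3  0. ] turn deg [-1.100e-01  8.998e+01  4.000e-02] curz 84.0 pos [ 0.4748 -0.1821  0.0817] j [-0.14  0.45  0.54  2.04 -0.34  0.74  2.08] F [-7.2  2.4 28.6] T [ 0.77  1.68 -0.02] w 13.5 t 19.3
shift mm [-0.5 -0.3  0. ] turn deg [-1.100e-01  8.998e+01  4.000e-02] curz 84.0 pos [ 0.4748 -0.1821  0.0817] j [-0.14  0.45  0.54  2.04 -0.34  0.74  2.08] F [-6.6  3.2 27.6] T [0.8  1.71 0.  ] w 14.1 t 19.35
shift mm [-0.5 -0.3 -0. ] turn deg [-1.100e-01  8.998e+01  4.000e-02] curz 84.0 pos [ 0.4748 -0.182   0.0817] j [-0.14  0.45  0.54  2.04 -0.34  0.74  2.08] F [-6.   3.7 27.8] T [0.82 1.64 0.01] w 13.8 t 19.4
shift mm [-0.5 -0.3  0. ] turn deg [-1.100e-01  8.998e+01  4.000e-02] curz 84.0 pos [ 0.4748 -0.1821  0.0817] j [-0.14  0.45  0.54  2.04 -0.34  0.74  2.08] F [-6.3  2.9 27.1] T [ 0.79  1.64 -0.09] w 13.9 t 19.45
```

Request:
arm_command(plan=[[[-0.0003,-0.002,0],[0,0,0]],[[-0.0003,-0.0025,0],[0,7,0]],[[-0.0003,-0.0025,0],[0,15,0]],[[-0.0003,-0.0025,0],[0,23,0]],[[-0.0003,-0.0025,0],[0,31,0]]])

```text
clock: 19.95
position: [0.4749, -0.1822, 0.0832]
ee_rot: [-1.51, 0.508, -0.512]
force: [-0.6, 0.2, 7.6]
width: 0.144
```

```bash
python3 -c "
from h import *
delta([.4743,-.182,.083],-6)
"
```

```text
shift mm [-0.6  0.2 -0.2] turn deg [-0.09 58.67  0.08] curz 52.7 pos [ 0.4749 -0.1822  0.0832] j [-0.25  0.48  0.7   2.05 -0.44  0.76  1.64] F [-0.6  0.2  7.6] T [ 0.01 -0.02  0.03] w 13.2 t 19.95
```

Request:
arm_command(plan=[[[0,0,0],[0,8,0]],[[0,0,0],[0,16,0]],[[0,0,0],[0,24,0]],[[0,0,0],[0,32,0]],[[0,0,0],[0,40,0]]])

```text
clock: 20.45
position: [0.4749, -0.1823, 0.0832]
ee_rot: [-1.305, 1.043, -1.046]
force: [-1.1, -0.3, 6.8]
width: 0.148
```

Request:
arm_command(plan=[[[0,0,0],[0,7,0]],[[0,0,0],[0,13,0]],[[0,0,0],[0,18,0]],[[0,0,0],[0,19,0]],[[0,0,0],[0,19,0]]])

```text
clock: 20.95
position: [0.4748, -0.1823, 0.083]
ee_rot: [-1.158, 1.285, -1.288]
force: [0.0, 1.2, 7.9]
width: 0.151
```

```bash
python3 -c "
from h import *
delta([.4743,-.182,.083],-6)
"
```

```text
shift mm [-0.2  0.  -0.6] turn deg [-0.08 -0.03  0.07] curz -6.0 pos [ 0.4748 -0.1823  0.083 ] j [-0.42  0.58  0.99  2.06 -0.66  0.85  0.85] F [0.  1.2 7.9] T [ 0.03 -0.06 -0.04] w 13.9 t 20.95
```

Request:
arm_command(plan=[[[0,-0.003,0],[0,0,0]],[[0,-0.006,0],[0,0,0]],[[0,-0.008,0],[0,0,0]],[[0,-0.0095,0],[0,0,0]],[[0,-0.0095,0],[0,0,0]]])

```text
clock: 21.45
position: [0.4744, -0.182, 0.0912]
ee_rot: [-1.159, 1.284, -1.287]
force: [5.0, -4.2, -18.7]
width: 0.151
```

```bash
python3 -c "
from h import *
delta([.4743,-.182,.091],-6)
s=get_image('scene')
im=s['color'][110:210,340:440,::-1]
im=cv2.resize(im,None,fx=6,fy=6)
cv2.imwrite('pics/s21.png',im)
"
```

```text
shift mm [-0.   0.2 -0.1] turn deg [-0.02  0.02  0.13] curz -6.0 pos [ 0.4744 -0.182   0.0912] j [-0.44  0.57  1.    2.05 -0.64  0.86  0.83] F [  5.   -4.2 -18.7] T [-1.14 -1.68  0.02] w 13.9 t 21.45
```

View pics/s21.png

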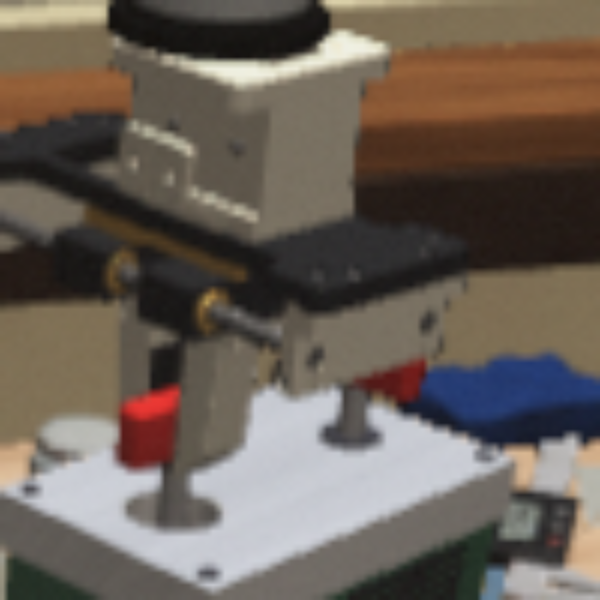

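Request:
arm_command(plan=[[[0,0.0012,0],[0,0,0]],[[0,0.0012,0],[0,0,0]],[[0,0.0012,0],[0,0,0]]])

```text
clock: 21.8
position: [0.4745, -0.1821, 0.0911]
ee_rot: [-1.158, 1.285, -1.287]
force: [3.9, -2.0, -6.0]
width: 0.148
```

Request:
arm_command(plan=[[[0,0,0],[0,0,0]],[[0,0,0],[0,0,0]],[[0,0,0],[0,0,0]],[[0,0,0],[0,0,0]],[[0,0,0],[0,0,0]]], fingers=-0.2)

```text
clock: 22.3
position: [0.4739, -0.1816, 0.0911]
ee_rot: [-1.158, 1.286, -1.286]
force: [0.2, 0.2, -0.1]
width: 0.535
```

Request:
arm_command(plan=[[[0,-0.01,0],[0,0,0]],[[0,-0.04,0],[0,0,0]],[[0,-0.075,0],[0,0,0]],[[0,-0.11,0],[0,0,0]],[[0,-0.12,0],[0,0,0]]])

```text
clock: 22.8
position: [0.4751, -0.183, 0.2147]
ee_rot: [-1.155, 1.283, -1.289]
force: [0.1, 0.1, 0.0]
width: 0.6
```

```bash
python3 -c "
from h import *
delta([.40,-.12,.21],-6)
s=get_image('scene')
cv2.imwrite('pics/s22.png',s['color'][:,:,::-1])
cv2.imwrite('pics/s22z.png',cv2.resize(s['color'][110:210,340:440,::-1],None,fx=6,fy=6))
"
```

```text
shift mm [-54.8   4.3 -81.4] turn deg [-0.25 -0.04  0.04] curz -6.0 pos [ 0.4751 -0.183   0.2147] j [-0.6   0.42  1.2   1.92 -0.44  1.1   0.67] F [0.1 0.1 0. ] T [-0.11  0.06 -0.02] w 55.2 t 22.8
```

View pics/s22.png

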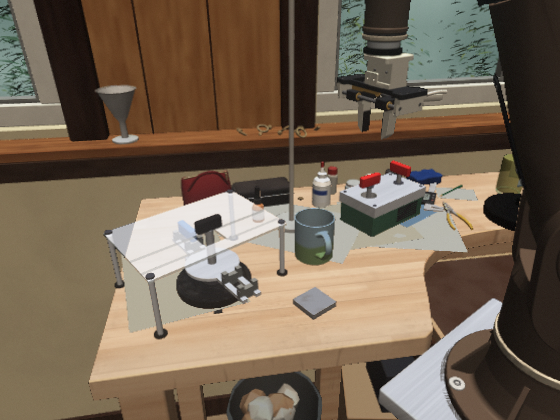

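View pics/s22z.png

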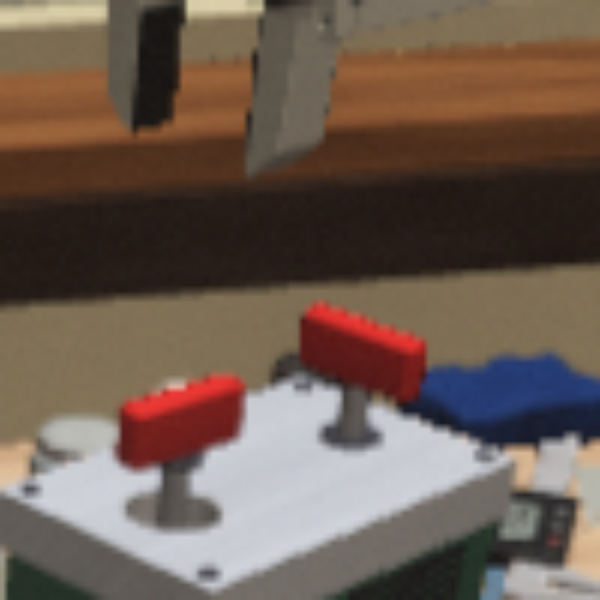

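```bash
python3 -c "
from h import *
s=get_image('scene')
print([d for d in place_of(s,'stud_red_handle')[:2]],proj(s,[[.4744,-.182,.117],[.4744,-.182,.121]]))
o=observe();print(o['dq'].round(4),o['force'].round(1))
from cell import sign_off
print(sign_off())
"
```

```text
[{'point': [368.4, 181.1], 'confidence': 0.77}] [[370.08224734 179.74183248]
 [370.234027   178.1245696 ]]
[ 0.0142  0.0239 -0.0254  0.0304 -0.0085 -0.0071  0.0045] [-0.7 -0.3 -0.9]
the job is handed in; nothing more can be done
None
```

I turned the carousel by its knob, lifted out the red stud and put it into the cover hole. It dropped straight into the slot without a search. I pushed it to the stop, gave it a quarter turn clockwise, let go and handed the job in at about 23 s.

**Lock check:** with the grip still on, an upward pull of about 19 N did not move the handle from about 37 mm above the cover. After release and retreat, it stood upright in the image. The network's handle point was within 2 px of where it should be, slightly low, which fits the 37 mm groove better than 41 mm. The robot was clear of everything.

**Rest of the scene:** in the last scene picture the blue stud is in its pocket under the guard. The mug and both bottles look unmoved. I judged these by eye and did not measure them again.

**Disagreement:** the fingertips showed about 31 mm higher in the images than the reported TCP position and `arm.tip_extent` imply. My first close on the knob went shut above it with nothing in the jaws. I then used the image-based offset for every later move, and contact with the knob, spring and stop agreed with it.

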